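# Click a tool cartridge into its ball-lock holder

## Task

Load the tool cartridge into the holder: pick it up by its grip head, lower its shank into the square pocket with the groove facing the ball plunger, and push it down past the sprung ball until it clicks and sits on the stop. The height of the stop is not known beforehand, so go by feel: seat the cartridge with a firm but gentle downward press of about 25 N (never over 40 N), kept up for a moment, then let go. Leave the drilled block, the pulley and the vee block where they are.

Things in the scene. Friction and masses are not known exactly. Their poses are not given: they have to be found in the camera images.
- cartridge: Steel tool cartridge standing upright, 101 mm tall, about 0.18 kg. From below: square shank 24 x 24 mm, 66 mm long, its lowest 5 mm tapering to 20 x 20 mm at the foot; dark square flange 34 x 34 x 5 mm (66 to 71 mm above the foot); grip head. It goes in with its x axis along the holder's. Origin: centre of the foot's underside; z up.
- cartridge_head (a point): Centre of the top of the cartridge's dark grip head, which is 24 mm (x) by 18 mm (y) by 30 mm tall: grip it across its y sides. The flange begins 30 mm below this point; fingertips may reach down to it and press on it. Axes as the cartridge's.
- cartridge_groove (a point): Middle of the ball groove on the -x face of the shank, 23.5 mm above the foot. The groove is 10 mm high, 3.7 mm deep and runs across the whole face; only this face has one.
- holder: Fixed aluminium block 52 x 52 mm, 78 mm tall, on a dark foot plate 104 x 80 x 10 mm. From its -x side a ball plunger stub sticks out to 49 mm from the pocket's axis. It sits on a carriage with the stop ledge, clamped in a slot of the block; its height differs each time by up to 20 mm and is not measured. Origin: on the pocket's axis, at the underside; z up.
- pocket_mouth (a point): Centre of the mouth of the square upright pocket, 26 x 26 mm (1 mm clearance each side of the shank), in the plane of the block's top, 78 mm above the bench; axes as the holder's, the ball on the -x side. The foot meets the ball 8 to 32 mm below the mouth and is home on the stop 38 to 58 mm below it, the flange then 8 to 28 mm above the block.
- ball (a joint): How far the sprung ball (12 mm diameter) is pushed back, m: 0 = out, 4.5 mm into the pocket; about 0.0025 against the plain shank; 0 again once fully snapped into the groove. Spring 8 N at 0, 11 N at 2.5 mm. Passing it takes up to 6 to 15 N downwards, with the cartridge held upright; over the last 5 mm the ball pulls it down, then the stop is rigid.
- drilled_block: Bystander: milled aluminium block with bores, 36 x 50 x 26 mm; origin at the centre of its underside.
- pulley: Bystander: small pulley standing on its end, 42 mm diameter, 26 mm tall; origin at the centre of its underside.
- vee_block: Bystander: steel vee block, 37 x 45 x 45 mm; origin at the centre of its underside.
Not all that is in view belongs to the job. Of the things that look like the cartridge, the larger one is meant. What is shaped like the holder but brown is not meant.

How it is judged:
By the outcome, as a careful person would: the job done as asked, in the order asked, and still so for the second after the job is handed in, with the robot touching nothing.
It also fails if it takes over 58 s, if anything falls off the work surface, if the arm or the gripper's body presses on something with over 40 N, if the wrist force passes 120 N, or if a joint passes its speed limit or range.

## Robot

A 6-joint arm with a two-finger parallel gripper is mounted at the origin on a cart in front of the work surface, level with it; the furniture and walls round the work are solid. World frame = base frame: x ahead of the robot, y to its left, z up, the work surface at z = 0. Lengths are in mm, angles in degrees, forces in N, time in s.
With the tool pointing down it reaches from about 350 to 850 mm from the base axis. Payload 8.1 kg.
Tool frame: the origin (TCP) lies at the very end of the fingers, on their centre line; the grasp point (between the pads) lies grip_depth behind it (grip_depth is the distance from the TCP to the grasp point, in mm); z points along the fingers, y is the direction in which the jaws open and shut (so a half turn about z gives the same grasp; the last joint's range is limited). The gripper opens to 85 mm and grips with 20 to 120 N. Pads are 22 mm wide; open, the fingers measure 114 mm over their backs; the gripper's body (76 mm by 85 mm) begins 54 mm behind the grasp point. The pads swing forward as they close: fully open they stand 13 mm farther back than shut.
Start: joints at [60.195, 7.471, 85.268, -0, 87.261, -4.893], TCP at [252.717, 544.187, 231.292] pointing down, gripper open.
Joint ranges: [-169.43, 169.43], [-51.17, 129.36], [1.28, 143.12], [-76.62, 256.62], [0, 156.53], [-152.29, 152.29]. Speed limits (degrees/s): [136.94, 136.94, 159.86, 180, 180, 180].

## Interface

Orientations are given as [roll, pitch, yaw] about the fixed x, y, z axes, in that order (R = Rz(yaw) Ry(pitch) Rx(roll)).
In Python, from bench import * gives the robot as it stands.
- The arm moves only by the tool step_arm, never from a script. Its argument "plan" is a list of rows, each an object of numbers: "grip": the finger opening in cm, from 0 to 8.54; "tx", "ty", "tz": the shift along the tool's x, y, z in cm; "ax", "ay", "az": the turn, a rotation vector about the tool's x, y, z in degrees. In form: [{"grip": .., "tx": .., "ty": .., "tz": .., "ax": .., "ay": .., "az": ..}, ...]. A call has 1 to 8 rows; each row shifts and turns the commanded pose from where the row before left it, along the tool's axes as they then stand; what a row does not reach is not made up. A row lasts 1/12 s, in which the tool goes at most 41.7 mm and 7.16 degrees, less where a joint would pass 70% of its speed; a pose out of reach is approached as far as the arm can. A call with a gripper value outside its range is refused whole. The fingers move at their own pace and stop on an object; "newtons" is the grip in N (left out, the last holds). Time passes only in rows, so rows that do not move let the fingers close. It gives the time, the measured TCP pose, the force and the opening at its end, in the units of the state.
- sense(): the state, without advancing time (a new reading comes with each control period).
- snapshot(name): name is "scene" or "top"; returns the picture (480x640x3 uint8, red, green, blue); there is no depth.
- camera_model(name): a dict with "intrinsics" (3x3 intrinsics, pixels), "dist_coeffs" ([k1, k2, p1, p2, k3] as OpenCV has them; the pictures are not rectified), "pose" (4x4, takes a point from camera to world coordinates). Camera axes: x right, y down, z forward; pixel columns grow to the right and rows downward; lengths in mm; the calibration is good to about 2 mm. A picture is of the moment at which its call begins. camera_model takes no time and is no camera call.
- hand_in(): hands the job in, once; it reports no verdict.
The state is a dict: "time": time; "joint_pos": joint angles; "qd": joint speeds; "joint_efforts": joint torques, N m; "tool_pos": TCP position; "tcp_rot": TCP orientation; "ft_force": force on the tool from outside, world axes, zero at the start; "wrist_torque": the same for the moment, N m; "finger_gap": finger opening in mm.
Only numpy, scipy, OpenCV 4.12 (cv2) and the standard library are available. Lean on these libraries where they do the work, as an engineer would, in place of code of your own. Each camera call takes 0.05 s, during which the arm holds its last target.

## Working session

There is one attempt and no reset: what is moved stays moved. The work goes in short steps, Python scripts to look and compute and a tool call to move; the robot and the scene stay as the last step left them, time stands still between calls to the robot, and variables do not carry over. Pictures are saved under pics/ and viewed, and the job is handed in when it is done.

Besides the shell and the picture viewer there is one more tool, called as name([rows], argument=value, ...), one row to a line, values as JSON. step_arm: Moves the arm, as the interface text tells. Its arguments: {"type":"object","properties":{"plan":{"type":"array","items":{"type":"object","properties":{"grip":{"type":"number"},"tx":{"type":"number"},"ty":{"type":"number"},"tz":{"type":"number"},"ax":{"type":"number"},"ay":{"type":"number"},"az":{"type":"number"}}}},"newtons":{"type":"number"}},"required":["plan"]}

```bash
ls; mkdir -p pics
python3 - <<'E'
from bench import *
import cv2, numpy as np
print(sense())
for n in ("scene","top"):
    im=snapshot(n); cv2.imwrite(f"pics/{n}0.png",im[:,:,::-1]); c=camera_model(n); print(n,c)
E
```

```text
pics
{'time': 0.0, 'joint_pos': array([ 6.01939863e+01,  7.51413936e+00,  8.53286047e+01, -1.90089246e-03,
        8.72615166e+01, -4.89228703e+00]), 'qd': array([ 0.01281345,  0.02332066, -0.05406312, -0.04088294, -0.04301118,
        0.03766556]), 'joint_efforts': array([-1.69620253e-03, -5.69416058e+01, -5.00546837e+01, -3.19047758e-04,
        1.49764458e-02, -9.40426787e-06]), 'tool_pos': array([252.46443569, 543.70079581, 230.26099365]), 'tcp_rot': array([-1.79895957e+02, -7.00000348e-03,  1.55086360e+02]), 'ft_force': array([-0.01204391,  0.65775671,  0.9767599 ]), 'wrist_torque': array([ 0.05636793, -0.02236941,  0.01377748]), 'finger_gap': 85.15648868614582}
scene {'intrinsics': array([[533.7072502 ,   0.        , 321.41114171],
       [  0.        , 533.7072502 , 252.44924565],
       [  0.        ,   0.        ,   1.        ]]), 'dist_coeffs': array([-0.09667787,  0.        ,  0.        ,  0.        ,  0.        ]), 'pose': array([[-7.77749235e-01, -2.31543493e-01,  5.84374655e-01,
         5.81627837e+01],
       [-6.28184633e-01,  3.19062320e-01, -7.09636036e-01,
         4.45704903e+02],
       [-2.21403270e-02, -9.19014062e-01, -3.93602540e-01,
         4.24936438e+02],
       [ 0.00000000e+00,  0.00000000e+00,  0.00000000e+00,
         1.00000000e+00]])}
top {'intrinsics': array([[476.05093167,   0.        , 327.35819568],
       [  0.        , 476.05093167, 247.75500262],
       [  0.        ,   0.        ,   1.        ]]), 'dist_coeffs': array([0.00896006, 0.        , 0.        , 0.        , 0.        ]), 'pose': array([[-1.26210210e-03, -9.91482629e-01,  1.30232879e-01,
         4.47820787e+02],
       [-9.99974944e-01,  3.44184434e-04, -7.07054624e-03,
        -1.44535401e+02],
       [ 6.96549965e-03, -1.30238539e-01, -9.91458221e-01,
         9.97056562e+02],
       [ 0.00000000e+00,  0.00000000e+00,  0.00000000e+00,
         1.00000000e+00]])}
```

View pics/scene0.png

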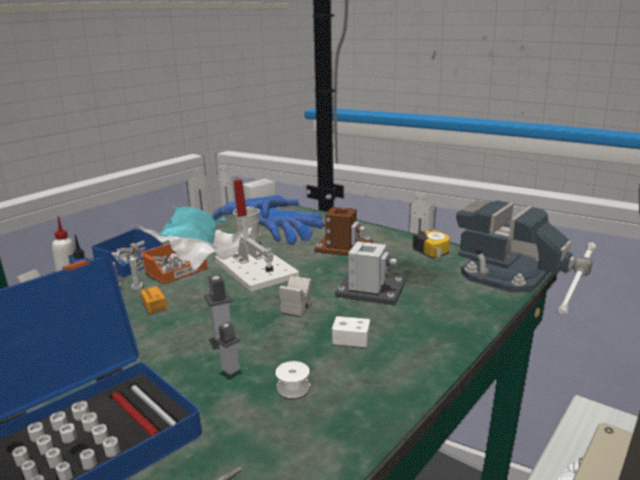

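View pics/top0.png

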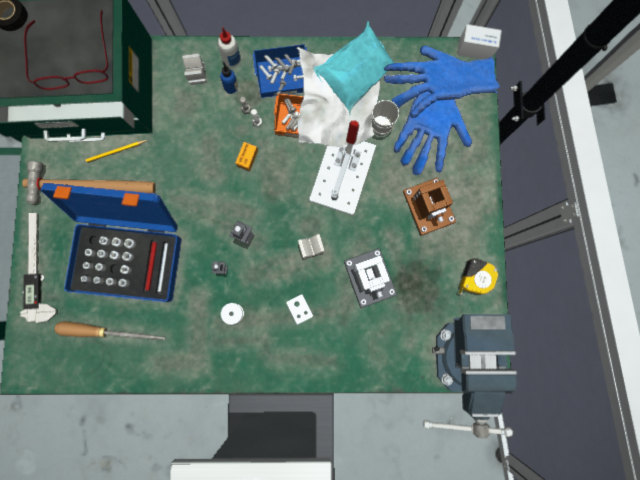

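The scene view shows the larger cartridge at about (218,310) and a smaller lookalike at (229,350). The grey holder is at (368,268), with its plunger on the right. In the top view the cartridge is at (242,233), the small one at (220,268) and the holder at (372,275). I'll zoom in on these next.

Run:
```python
import cv2
s=cv2.imread("pics/scene0.png");t=cv2.imread("pics/top0.png")
def z(im,x,y,w,h,k): return cv2.resize(im[y:y+h,x:x+w],None,fx=k,fy=k,interpolation=cv2.INTER_CUBIC)
cv2.imwrite("pics/s_cart.png",z(s,190,260,80,75*2,4)[:600])
cv2.imwrite("pics/s_hold.png",z(s,325,225,100,80,7))
cv2.imwrite("pics/t_cart.png",z(t,200,205,80,75,8))
cv2.imwrite("pics/t_hold.png",z(t,335,235,80,75,8))
```

```text
(no output)
```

View pics/s_cart.png

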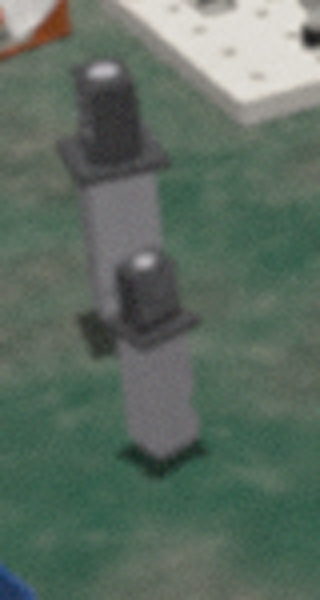

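View pics/s_hold.png

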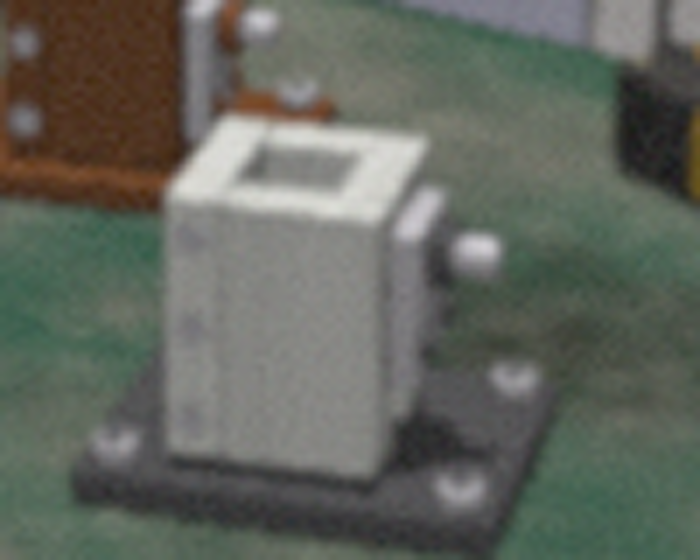

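View pics/t_cart.png

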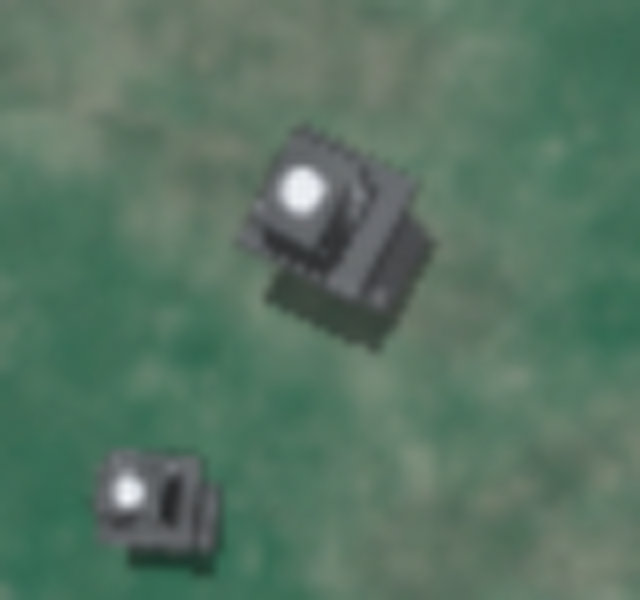

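View pics/t_hold.png

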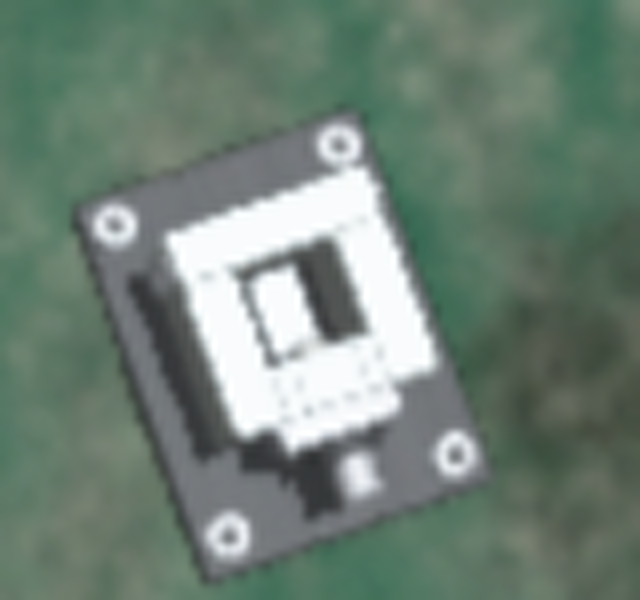

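Run:
```python
import cv2,numpy as np
s=cv2.imread("pics/scene0.png");t=cv2.imread("pics/top0.png")
def z(im,x,y,w,h,k,g=0.6):
    c=cv2.resize(im[y:y+h,x:x+w],None,fx=k,fy=k,interpolation=cv2.INTER_CUBIC)
    c=(255*(c/255.)**g).astype(np.uint8)
    for i in range(0,w,5):
        cv2.putText(c,str(x+i),(i*k,10),0,.35,(0,255,255),1); cv2.line(c,(i*k,12),(i*k,18),(0,255,255),1)
    for i in range(5,h,5):
        cv2.putText(c,str(y+i),(0,i*k+4),0,.35,(0,255,255),1); cv2.line(c,(24,i*k),(30,i*k),(0,255,255),1)
    return c
cv2.imwrite("pics/s_cart2.png",z(s,200,270,40,80,7))
cv2.imwrite("pics/t_cart2.png",z(t,225,215,35,37,16))
```

```text
(no output)
```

View pics/s_cart2.png

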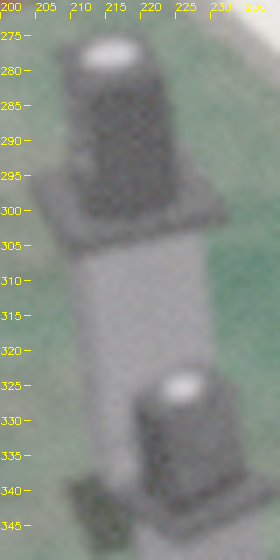

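View pics/t_cart2.png

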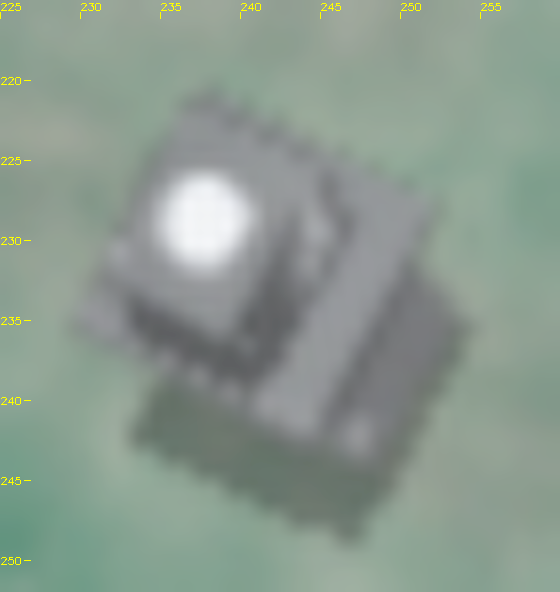

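```bash
cat > h.py <<'E'
import numpy as np, cv2
from bench import *
def proj(n,P):
    c=camera_model(n); T=np.linalg.inv(c["pose"])
    return cv2.projectPoints(np.asarray(P,float).reshape(-1,1,3),cv2.Rodrigues(T[:3,:3])[0],T[:3,3],c["intrinsics"],c["dist_coeffs"])[0].reshape(-1,2)
def back(n,uv,z):
    c=camera_model(n)
    q=cv2.undistortPoints(np.asarray(uv,float).reshape(-1,1,2),c["intrinsics"],c["dist_coeffs"]).reshape(-1,2)
    d=np.c_[q,np.ones(len(q))]@c["pose"][:3,:3].T; o=c["pose"][:3,3]
    return o+d*((z-o[2])/d[:,2])[:,None]
def box(x0,x1,y0,y1,z0,z1):
    return np.array([[x,y,z] for z in(z0,z1) for x,y in((x0,y0),(x1,y0),(x1,y1),(x0,y1))],float)
ED=[(0,1),(1,2),(2,3),(3,0),(4,5),(5,6),(6,7),(7,4),(0,4),(1,5),(2,6),(3,7)]
def place(P,x,y,yaw,z=0):
    a=np.radians(yaw);R=np.array([[np.cos(a),-np.sin(a),0],[np.sin(a),np.cos(a),0],[0,0,1]])
    return P@R.T+[x,y,z]
CART=[box(-12,12,-12,12,0,66),box(-17,17,-17,17,66,71),box(-12,12,-9,9,71,101)]
HOLD=[box(-26,26,-26,26,10,78),box(-13,13,-13,13,78,78),box(-52,52,-40,40,0,10)]
def zoom(im,x,y,w,h,k,g=0.7):
    c=cv2.resize(im[y:y+h,x:x+w],None,fx=k,fy=k,interpolation=cv2.INTER_CUBIC)
    return (255*(c/255.)**g).astype(np.uint8)
def overlay(n,im,boxes,pose,win,k,fn):
    x,y,w,h=win; c=zoom(im,x,y,w,h,k)
    for b,col in zip(boxes,((0,255,255),(255,128,0),(0,0,255),(0,255,0))):
        q=(proj(n,place(b,*pose))-[x,y]+.5)*k
        for i,j in ED: cv2.line(c,tuple(np.int32(q[i])),tuple(np.int32(q[j])),col,1,cv2.LINE_AA)
    cv2.imwrite(fn,c)
E
python3 - <<'E'
from h import *
# flange top z=71 corners in top
p=back("top",[(237.5,220.8),(252,228.3),(245.5,243),(230,235)],71); print(p.round(1), p.mean(0), np.linalg.norm(p-np.roll(p,1,0),axis=1))
for a,b in((0,1),(3,2),(3,0),(2,1)): print(np.degrees(np.arctan2(*(p[b]-p[a])[[1,0]])))
# holder
t=np.array
cr=lambda a:np.array(a)/8.+[335,235]-.5
q=back("top",cr([(168,237),(378,175),(437,362),(240,437)]),78);print(q.round(1),q.mean(0),np.linalg.norm(q-np.roll(q,1,0),axis=1))
f=back("top",cr([(75,215),(350,112),(488,478),(208,582)]),10);print(f.round(1),f.mean(0),np.linalg.norm(f-np.roll(f,1,0),axis=1))
m=back("top",cr([(235,268),(328,238),(368,332),(275,365)]),78);print(m.round(1),m.mean(0),np.linalg.norm(m-np.roll(m,1,0),axis=1))
for w in (q,f,m):
  for a,b in((3,0),(2,1)): print(np.degrees(np.arctan2(*(w[b]-w[a])[[1,0]])))
E
```

```text
[[623.2  26.1  71. ]
 [608.2  -2.7  71. ]
 [578.9   9.4  71. ]
 [594.8  40.2  71. ]] [601.27102706  18.25252857  71.        ] [31.65333176 32.52563244 31.67312752 34.60603411]
-117.47438518936104
-117.32684783797774
-26.36129534767736
-22.592978475418363
[[ 536.5 -205.6   78. ]
 [ 551.6 -256.8   78. ]
 [ 506.2 -270.3   78. ]
 [ 488.2 -222.5   78. ]] [ 520.6094328 -238.8184298   78.       ] [51.22365747 53.36227275 47.4028128  51.07641918]
[[ 548.8 -186.    10. ]
 [ 575.9 -258.1   10. ]
 [ 480.5 -292.3   10. ]
 [ 454.  -219.6   10. ]] [ 514.79579248 -238.97469479   10.        ] [100.68246467  76.99336828 101.28822966  77.33684449]
[[ 529.  -221.8   78. ]
 [ 536.2 -244.4   78. ]
 [ 513.4 -253.8   78. ]
 [ 505.5 -231.2   78. ]] [ 521.02704198 -237.78901346   78.        ] [25.29567304 23.78211747 24.65115005 23.94802851]
19.269380800230795
16.566219966044795
19.537996896662094
19.73701763404269
21.797345223202452
22.266885430294803
```

Run:
```python
from h import *
s=cv2.imread("pics/scene0.png");t=cv2.imread("pics/top0.png")
C=[np.vstack([CART[i]]) for i in range(3)]+[box(-12,-8.3,-12,12,18.5,28.5)]
for k,yaw in enumerate((-27.5+0,62.5)):
    overlay("top",t,C,(600.5,18,yaw),(225,215,35,37),16,f"pics/ot_c{k}.png")
    overlay("scene",s,C,(600.5,18,yaw),(195,265,50,85),7,f"pics/os_c{k}.png")
H=HOLD
overlay("top",t,H,(519,-239,19.8),(335,235,80,75),8,"pics/ot_h.png")
overlay("scene",s,H,(519,-239,19.8),(325,225,100,80),7,"pics/os_h.png")
a=[cv2.imread(f"pics/{n}.png") for n in("ot_c0","ot_c1")]
cv2.imwrite("pics/ot_c.png",cv2.resize(np.hstack(a),None,fx=.7,fy=.7))
cv2.imwrite("pics/os_c.png",np.hstack([cv2.imread(f"pics/os_c{k}.png") for k in(0,1)]))
```

```text
(no output)
```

View pics/ot_c.png

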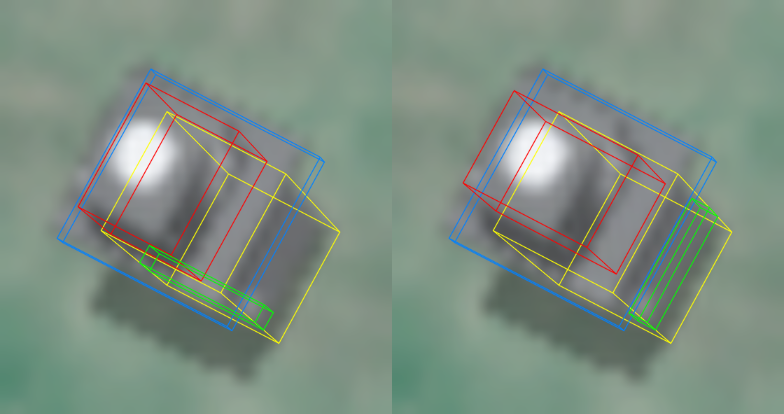

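View pics/os_c.png

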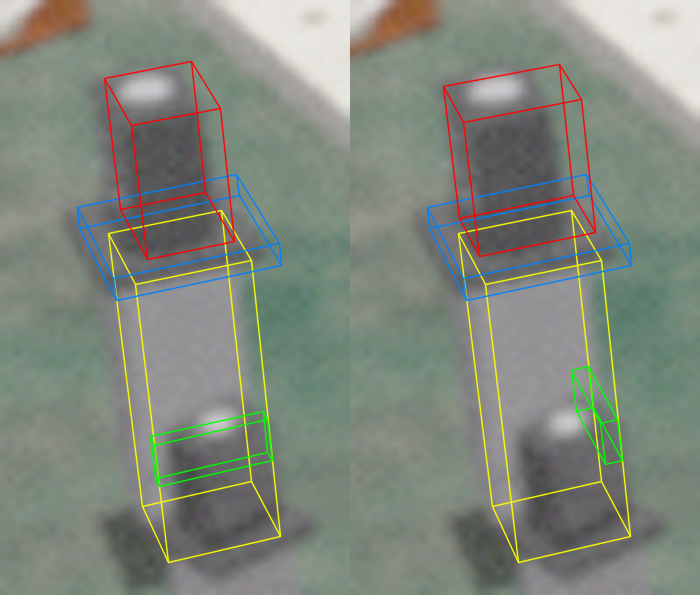

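View pics/ot_h.png

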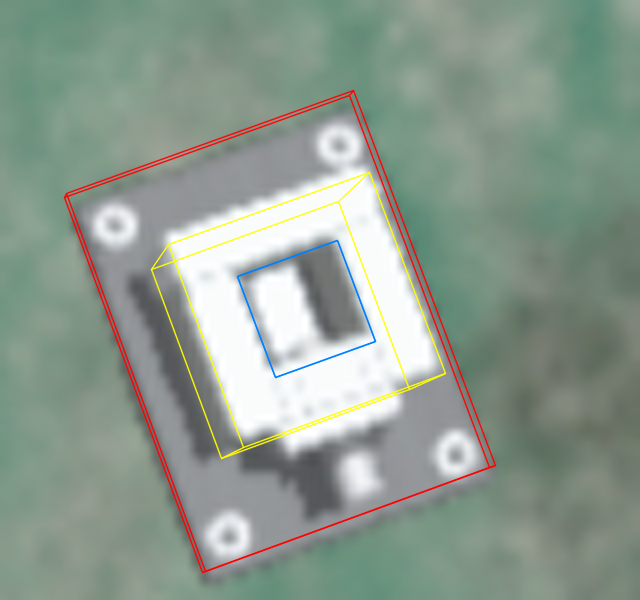

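View pics/os_h.png

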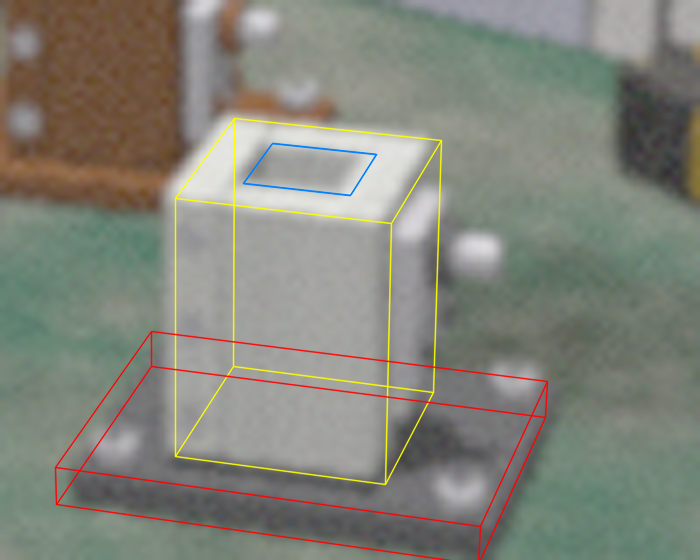

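Run:
```python
from h import *
import bench; print([x for x in dir(bench) if not x.startswith('_')])
t=cv2.imread("pics/top0.png").astype(float);s=cv2.imread("pics/scene0.png")
g=t.min(2)
def cen(u,v,r=3):
    ys,xs=np.mgrid[int(v)-r:int(v)+r+1,int(u)-r:int(u)+r+1]; w=np.clip(g[ys,xs]-125,0,None); return (xs*w).sum()/w.sum(),(ys*w).sum()/w.sum()
cr=lambda a:np.array(a)/8.+[335,235]-.5
b=[cen(*c) for c in cr([(115,224),(340,145),(455,455),(229,536)])]
p=back("top",b,13);print(np.round(b,2),p.round(1),p.mean(0))
for i,j in((3,0),(2,1),(1,0),(2,3)):
    d=p[j]-p[i];print(np.degrees(np.arctan2(d[1],d[0])),np.linalg.norm(d))
c=s[300:350,195:245].astype(float); c=np.clip((c-60)*2.2,0,255).astype(np.uint8)
cv2.imwrite("pics/groove.png",cv2.resize(c,None,fx=11,fy=11,interpolation=cv2.INTER_NEAREST))
```

```text
['PlanningError', 'camera_model', 'grip_depth', 'hand_in', 'sense', 'snapshot']
[[348.96 262.66]
 [376.95 252.75]
 [391.4  291.26]
 [363.19 301.42]] [[ 545.8 -196.4   13. ]
 [ 566.5 -254.9   13. ]
 [ 486.6 -283.5   13. ]
 [ 465.8 -225.1   13. ]] [ 516.19161307 -239.94496272   13.        ]
19.71631530084837 85.01295352835618
19.692056053479472 84.92849669975502
109.49329567466594 62.03196718182793
109.57122686011331 61.995736988081084
```

View pics/groove.png

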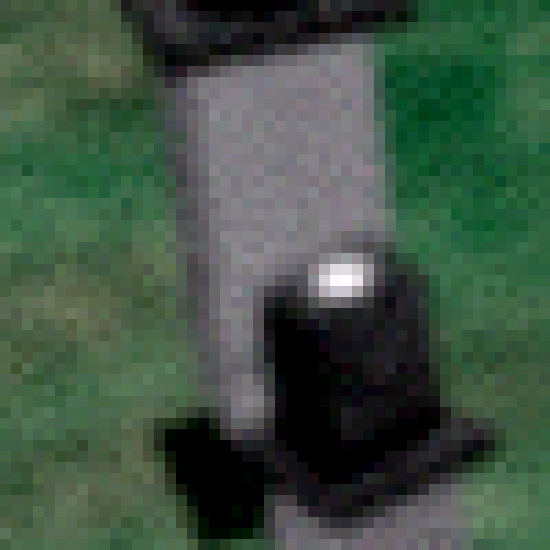

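```bash
python3 - <<'E'
from h import *
s=cv2.imread("pics/scene0.png");t=cv2.imread("pics/top0.png")
def ov(n,im,yaw,win,k,sh,bx,raw=False):
    x,y,w,h=win; c=zoom(im,x,y,w,h,k)
    if raw:return c
    for b,col in zip(bx,((0,255,255),(255,128,0),(0,0,255),(0,255,0))):
        q=(proj(n,place(b,600.5,18,yaw))+sh-[x,y]+.5)*k
        for i,j in ED: cv2.line(c,tuple(np.int32(q[i])),tuple(np.int32(q[j])),col,1,cv2.LINE_AA)
    return c
W=(200,270,36,42);B=[CART[1],CART[2]]
sh=(-1.3,.8)
cv2.imwrite("pics/hs.png",cv2.resize(np.hstack([ov("scene",s,a,W,7,sh,B,r) for a,r in((-27,1),(-27,0),(63,0))]),None,fx=1,fy=1))
W=(226,216,24,28)
cv2.imwrite("pics/ht.png",np.hstack([ov("top",t,a,W,11,(0,0),B,r) for a,r in((-27,1),(-27,0),(63,0))]))
E
python3 -c "
from bench import *;print(grip_depth if not callable(grip_depth) else grip_depth())"
```

```text
18.700000000000003
```

View pics/hs.png

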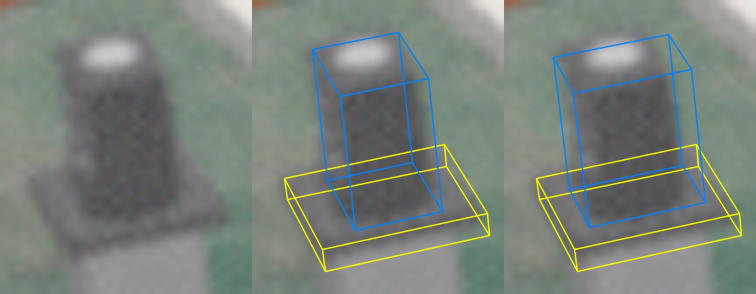

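View pics/ht.png

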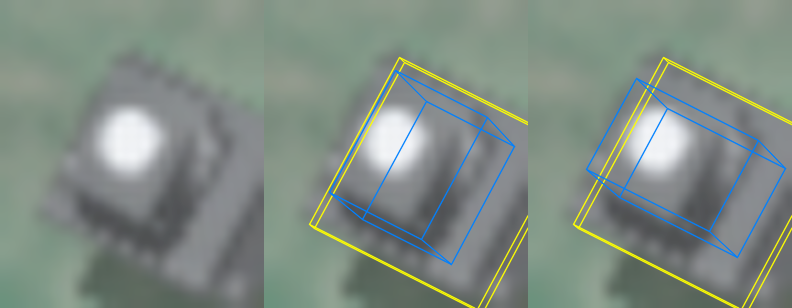

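Run:
```python
from h import *
from scipy.optimize import least_squares
s=cv2.imread("pics/scene0.png");t=cv2.imread("pics/top0.png")
def cen(im,x0,x1,y0,y1,th):
    g=im.min(2).astype(float); ys,xs=np.mgrid[y0:y1,x0:x1]; w=np.clip(g[y0:y1,x0:x1]-th,0,None); return np.array([(xs*w).sum()/w.sum(),(ys*w).sum()/w.sum()])
a=cen(t,232,244,222,236,150); b=cen(s,209,223,272,283,150); print(a,b)
print(back("top",[a],101),back("scene",[b],101))
r=least_squares(lambda P:np.r_[proj("top",P)[0]-a,proj("scene",P)[0]-b],[600,18,101]);print(r.x,r.fun)
# small one
a=cen(t,212,221,262,272,150); b=cen(s,221,233,320,330,150)
for z in (60,70,80):print(z,back("top",[a],z),back("scene",[b],z))
r=least_squares(lambda P:np.r_[proj("top",P)[0]-a,proj("scene",P)[0]-b],[600,18,70]);print(r.x,r.fun)
```

```text
[237.2965806  228.28750872] [215.35746606 277.29411765]
[[602.99673527  20.64842607 101.        ]] [[604.42453557  18.88812544 101.        ]]
[602.69735313  20.33953981 102.079273  ] [ 0.05649739  0.05828661 -0.05929981 -0.00983805]
60 [[534.74661045  69.05066175  60.        ]] [[549.5228672   53.65563357  60.        ]]
70 [[533.81896289  66.77133229  70.        ]] [[536.0586024   64.39858025  70.        ]]
80 [[532.89131532  64.49200284  80.        ]] [[522.59433761  75.14152693  80.        ]]
[533.63519393  66.34403069  71.80715129] [ 0.00768476  0.00825163 -0.0074158  -0.00108976]
```

```bash
cat >> h.py <<'E'
def goal(x,y,z,yaw):
    s=sense(); p=s["tool_pos"]; r=np.radians(s["tcp_rot"])
    from scipy.spatial.transform import Rotation as Ro
    R=Ro.from_euler("xyz",r); d=R.inv().apply(np.array([x,y,z])-p)
    Rt=Ro.from_euler("xyz",[180,0,yaw],degrees=True); w=np.degrees((R.inv()*Rt).as_rotvec())
    print("t=%.2f pos"%s["time"],p.round(2),"rot",s["tcp_rot"].round(2),"F",s["ft_force"].round(1),"gap",round(s["finger_gap"],1),"j6",s["joint_pos"][5].round(1))
    print("tx ty tz cm",(d/10).round(2),"turn",w.round(2))
E
python3 -c "
from h import *
goal(603,20.3,260,152.7)"
```

```text
t=0.10 pos [252.46 543.76 230.36] rot [-1.7991e+02 -1.0000e-02  1.5509e+02] F [ 0.8 -0.3  0. ] gap 85.4 j6 -4.9
tx ty tz cm [-53.84 -32.72  -2.92] turn [-0.09 -0.01  2.39]
```

step_arm([
  {"tx": -2.5,"ty": -1.5,"tz": -1.0,"grip": 6.0},
  {"tx": -3.3,"ty": -2.0,"tz": -1.0},
  {"tx": -3.3,"ty": -2.0,"tz": -1.0},
  {"tx": -3.3,"ty": -2.0},
  {"tx": -3.3,"ty": -2.0},
  {"tx": -3.3,"ty": -2.0},
  {"tx": -3.3,"ty": -2.0},
  {"tx": -3.3,"ty": -2.0},
])

```text
invalid input
```

step_arm([
  {"tx": -3.3,"ty": -2.0},
  {"tx": -3.3,"ty": -2.0},
  {"tx": -3.3,"ty": -2.0},
  {"tx": -3.3,"ty": -2.0},
  {"tx": -3.3,"ty": -2.0},
  {"tx": -3.3,"ty": -2.0},
  {"tx": -3.3,"ty": -2.0},
  {"tx": -3.3,"ty": -2.0,"az": 2.4},
])

```text
invalid input
```

```bash
python3 -c "
from h import *
goal(603,20.3,120,152.7)"
```

```text
t=0.10 pos [252.46 543.76 230.36] rot [-1.7991e+02 -1.0000e-02  1.5509e+02] F [ 0.8 -0.3  0. ] gap 85.4 j6 -4.9
tx ty tz cm [-53.84 -32.69  11.08] turn [-0.09 -0.01  2.39]
```

step_arm([
  {"grip": 6.0,"tx": -2.5,"ty": -1.5,"tz": -1.0,"ax": 0,"ay": 0,"az": 0},
  {"grip": 6.0,"tx": -3.3,"ty": -2.0,"tz": -1.0,"ax": 0,"ay": 0,"az": 0},
  {"grip": 6.0,"tx": -3.3,"ty": -2.0,"tz": -1.0,"ax": 0,"ay": 0,"az": 0},
  {"grip": 6.0,"tx": -3.3,"ty": -2.0,"tz": 0,"ax": 0,"ay": 0,"az": 0},
  {"grip": 6.0,"tx": -3.3,"ty": -2.0,"tz": 0,"ax": 0,"ay": 0,"az": 0},
  {"grip": 6.0,"tx": -3.3,"ty": -2.0,"tz": 0,"ax": 0,"ay": 0,"az": 0},
  {"grip": 6.0,"tx": -3.3,"ty": -2.0,"tz": 0,"ax": 0,"ay": 0,"az": 0},
  {"grip": 6.0,"tx": -3.3,"ty": -2.0,"tz": 0,"ax": 0,"ay": 0,"az": 0},
])

```text
time: 0.77
tool_pos: [420.0, 294.0, 261.0]
tcp_rot: [-180.0, -0.0, 155.1]
ft_force: [0.8, 0.1, -0.2]
finger_gap: 59.9
```

step_arm([
  {"grip": 6.0,"tx": -3.3,"ty": -2.0,"tz": 0,"ax": 0,"ay": 0,"az": 0},
  {"grip": 6.0,"tx": -3.3,"ty": -2.0,"tz": 0,"ax": 0,"ay": 0,"az": 0},
  {"grip": 6.0,"tx": -3.3,"ty": -2.0,"tz": 0,"ax": 0,"ay": 0,"az": 0},
  {"grip": 6.0,"tx": -3.3,"ty": -2.0,"tz": 0,"ax": 0,"ay": 0,"az": 0},
  {"grip": 6.0,"tx": -3.3,"ty": -2.0,"tz": 0,"ax": 0,"ay": 0,"az": 0},
  {"grip": 6.0,"tx": -3.3,"ty": -2.0,"tz": 0,"ax": 0,"ay": 0,"az": 0},
  {"grip": 6.0,"tx": -3.3,"ty": -2.0,"tz": 1,"ax": 0,"ay": 0,"az": 0},
  {"grip": 6.0,"tx": -3.3,"ty": -2.0,"tz": 1,"ax": 0,"ay": 0,"az": 2.4},
])

```text
time: 1.43
tool_pos: [592.7, 37.6, 241.5]
tcp_rot: [180.0, 0.1, 152.7]
ft_force: [0.2, -0.0, -0.0]
finger_gap: 60.3
```

```bash
python3 -c "
from h import *
goal(603,20.3,120,152.7)"
```

```text
t=1.43 pos [592.73  37.59 241.46] rot [1.7997e+02 6.0000e-02 1.5272e+02] F [ 0.2 -0.  -0. ] gap 60.3 j6 -64.0
tx ty tz cm [-1.69 -1.07 12.15] turn [0.03 0.06 0.02]
```

Next I'll move above the head at z≈115 and look again.

step_arm([
  {"grip": 6.0,"tx": -1.7,"ty": -1.1,"tz": 3,"ax": 0,"ay": 0,"az": 0},
  {"grip": 6.0,"tx": 0,"ty": 0,"tz": 3.5,"ax": 0,"ay": 0,"az": 0},
  {"grip": 6.0,"tx": 0,"ty": 0,"tz": 3.5,"ax": 0,"ay": 0,"az": 0},
  {"grip": 6.0,"tx": 0,"ty": 0,"tz": 2.5,"ax": 0,"ay": 0,"az": 0},
  {"grip": 6.0,"tx": 0,"ty": 0,"tz": 0,"ax": 0,"ay": 0,"az": 0},
])

```text
time: 1.85
tool_pos: [596.6, 21.8, 108.4]
tcp_rot: [-179.7, -0.6, 152.6]
ft_force: [-1.5, -0.3, -1.7]
finger_gap: 60.3
```

Run:
```python
from h import *
s=snapshot("scene")[:,:,::-1];t=snapshot("top")[:,:,::-1]
cv2.imwrite("pics/s1.png",s);cv2.imwrite("pics/t1.png",t)
cv2.imwrite("pics/s1z.png",zoom(s,165,205,110,100,6,.8)); cv2.imwrite("pics/t1z.png",zoom(t,195,180,100,90,6,.8))
goal(603,20.3,74,152.7)
```

```text
t=1.95 pos [600.68  21.93 115.45] rot [-1.7993e+02 -1.6000e-01  1.5269e+02] F [ 0.8 -0.8  0.1] gap 60.3 j6 -65.5
tx ty tz cm [-0.29 -0.03  4.14] turn [-0.07 -0.16 -0.01]
```

View pics/s1z.png

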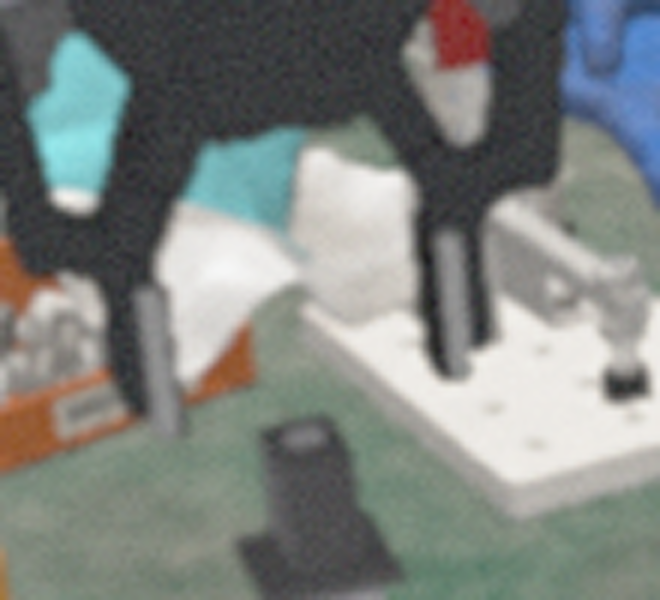

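View pics/t1.png

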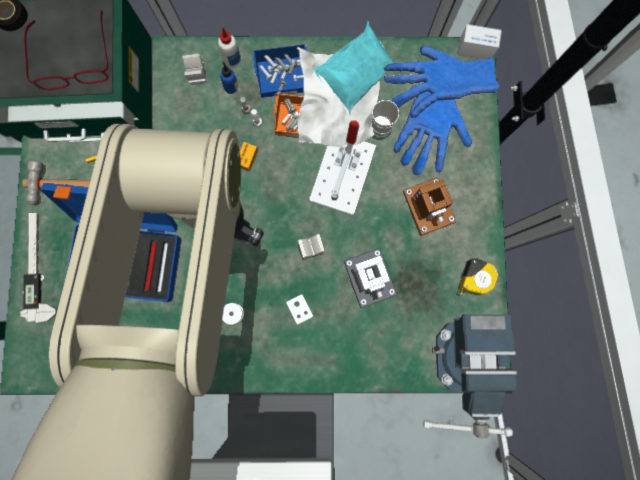

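Run:
```python
from h import *
p=np.array([600.68,21.93,115.45]); a=np.radians(152.7); y=np.array([np.sin(a),-np.cos(a),0])
for dz in (0,5,10):
  for s in (-1,1):
    q=proj("scene",p+s*30*y+[0,0,dz])[0]; print(dz,s,((q-[165,205]+.5)*6).round())
print((proj("scene",[603,20.3,101])[0]-[165,205]+.5)*6)
```

```text
0 -1 [425. 365.]
0 1 [171. 414.]
5 -1 [423. 346.]
5 1 [169. 394.]
10 -1 [421. 327.]
10 1 [166. 374.]
[304.53800383 440.45565987]
```

step_arm([
  {"grip": 6.0,"tx": -0.25,"ty": 0,"tz": 0,"ax": 0,"ay": 0,"az": 0},
  {"grip": 6.0,"tx": 0,"ty": 0,"tz": 0,"ax": 0,"ay": 0,"az": 0},
  {"grip": 6.0,"tx": 0,"ty": 0,"tz": 0,"ax": 0,"ay": 0,"az": 0},
])

```text
time: 2.2
tool_pos: [605.8, 20.7, 119.1]
tcp_rot: [179.9, 0.2, 152.7]
ft_force: [-0.0, 0.3, 0.1]
finger_gap: 60.4
```

Run:
```python
from h import *
s=snapshot("scene")[:,:,::-1]
goal(603,20.3,74,152.7)
p=sense()["tool_pos"]; a=np.radians(152.7); y=np.array([np.sin(a),-np.cos(a),0])
c=zoom(s,165,205,110,100,6,.6)
for P in (p+30*y,p-30*y,p,p+30*y+[0,0,10],p-30*y+[0,0,10],[603,20.3,101]):
    q=(proj("scene",P)[0]-[165,205]+.5)*6; cv2.drawMarker(c,tuple(np.int32(q)),(0,255,255),0,12,1)
cv2.imwrite("pics/s2z.png",c)
```

```text
t=2.25 pos [605.41  20.77 118.64] rot [179.91   0.19 152.7 ] F [ 0.2 -0.2  0.6] gap 60.2 j6 -65.6
tx ty tz cm [ 0.21 -0.16  4.46] turn [ 0.09  0.19 -0.  ]
```

View pics/s2z.png

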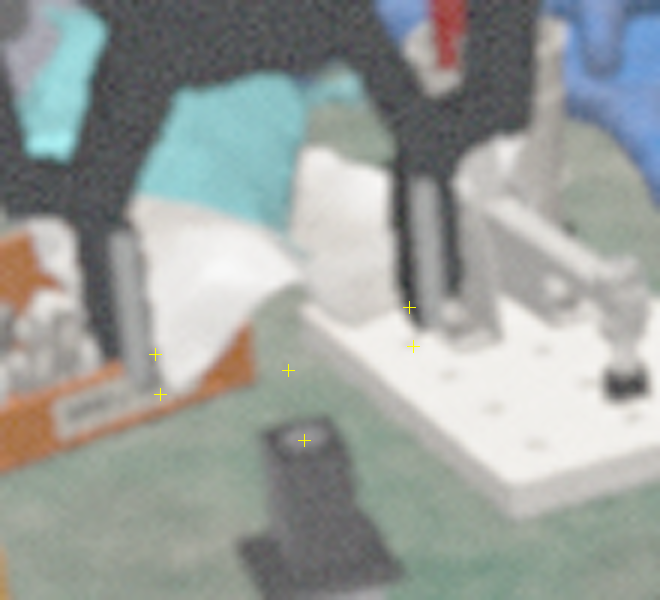

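step_arm([
  {"grip": 5.0,"tx": 0.2,"ty": -0.1,"tz": 1.0,"ax": 0,"ay": 0,"az": 0},
  {"grip": 4.5,"tx": 0,"ty": 0,"tz": 1.2,"ax": 0,"ay": 0,"az": 0},
  {"grip": 4.0,"tx": 0,"ty": 0,"tz": 1.0,"ax": 0,"ay": 0,"az": 0},
  {"grip": 4.0,"tx": 0,"ty": 0,"tz": 0.6,"ax": 0,"ay": 0,"az": 0},
  {"grip": 4.0,"tx": 0,"ty": 0,"tz": 0.2,"ax": 0,"ay": 0,"az": 0},
  {"grip": 4.0,"tx": 0,"ty": 0,"tz": 0,"ax": 0,"ay": 0,"az": 0},
  {"grip": 4.0,"tx": 0,"ty": 0,"tz": 0,"ax": 0,"ay": 0,"az": 0},
  {"grip": 4.0,"tx": 0,"ty": 0,"tz": 0,"ax": 0,"ay": 0,"az": 0},
])

```text
time: 2.92
tool_pos: [602.1, 20.7, 76.8]
tcp_rot: [180.0, 0.0, 152.7]
ft_force: [1.4, 0.1, -0.3]
finger_gap: 39.9
```

Run:
```python
from h import *
s=snapshot("scene")[:,:,::-1]
goal(603,20.3,75,152.7)
c=zoom(s,165,205,110,100,6,.6)
cv2.imwrite("pics/s3z.png",c)
```

```text
t=2.97 pos [602.21  20.75  76.93] rot [1.7997e+02 5.0000e-02 1.5269e+02] F [ 0.1 -0.1  0.3] gap 39.9 j6 -65.6
tx ty tz cm [-0.09 -0.    0.19] turn [ 0.03  0.05 -0.01]
```

View pics/s3z.png

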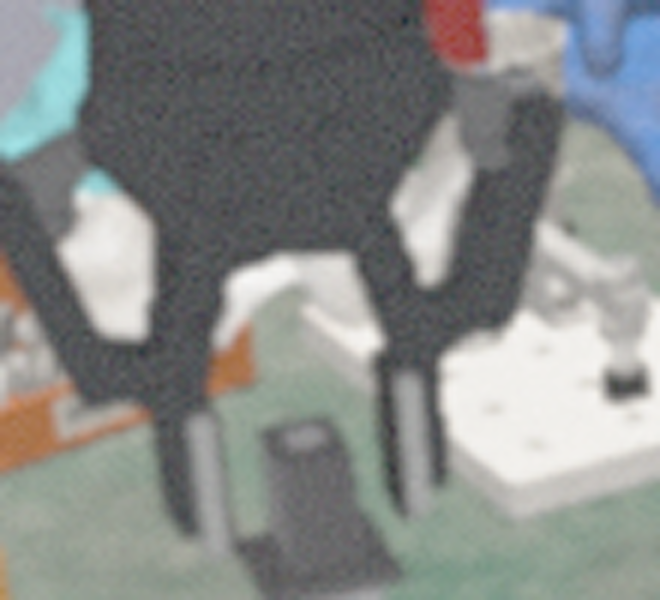

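step_arm([
  {"grip": 3.0,"tx": -0.1,"ty": 0,"tz": 0,"ax": 0,"ay": 0,"az": 0},
  {"grip": 2.2,"tx": 0,"ty": 0,"tz": 0,"ax": 0,"ay": 0,"az": 0},
  {"grip": 1.5,"tx": 0,"ty": 0,"tz": 0,"ax": 0,"ay": 0,"az": 0},
  {"grip": 1.0,"tx": 0,"ty": 0,"tz": 0,"ax": 0,"ay": 0,"az": 0},
  {"grip": 0.5,"tx": 0,"ty": 0,"tz": 0,"ax": 0,"ay": 0,"az": 0},
  {"grip": 0.5,"tx": 0,"ty": 0,"tz": 0,"ax": 0,"ay": 0,"az": 0},
  {"grip": 0.5,"tx": 0,"ty": 0,"tz": 0,"ax": 0,"ay": 0,"az": 0},
  {"grip": 0.5,"tx": 0,"ty": 0,"tz": 0,"ax": 0,"ay": 0,"az": 0},
], newtons=80)

```text
time: 3.63
tool_pos: [603.0, 20.1, 76.9]
tcp_rot: [180.0, 0.1, 152.7]
ft_force: [-0.6, -2.0, 5.4]
finger_gap: 16.8
```

Run:
```python
from h import *
s=snapshot("scene")[:,:,::-1]
goal(603,20.3,75,152.7)
c=zoom(s,165,225,110,100,6,.6)
cv2.imwrite("pics/s4z.png",c)
```

```text
t=3.68 pos [603.05  20.12  76.99] rot [1.7999e+02 6.0000e-02 1.5269e+02] F [-0.8 -2.   5.4] gap 16.1 j6 -65.6
tx ty tz cm [0.01 0.01 0.2 ] turn [ 0.01  0.06 -0.01]
```

View pics/s4z.png

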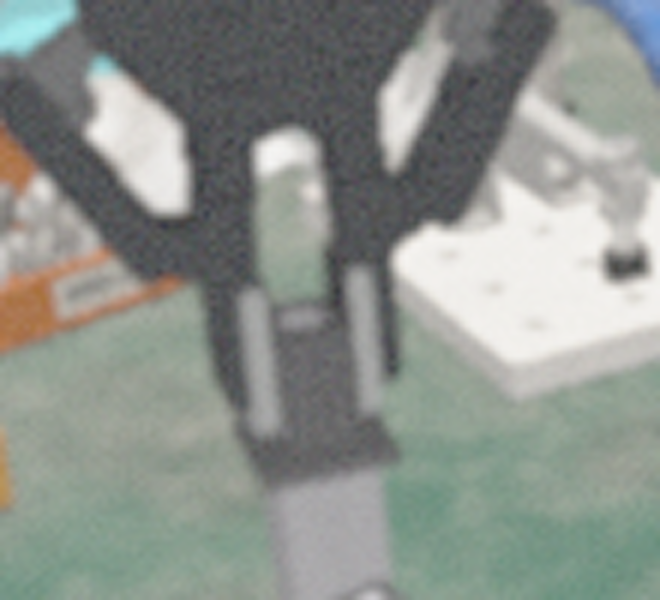

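step_arm([
  {"grip": 0.5,"tx": 0,"ty": 0,"tz": -1,"ax": 0,"ay": 0,"az": 0},
  {"grip": 0.5,"tx": 0,"ty": 0,"tz": -2.5,"ax": 0,"ay": 0,"az": 0},
  {"grip": 0.5,"tx": 0,"ty": 0,"tz": -3,"ax": 0,"ay": 0,"az": 0},
  {"grip": 0.5,"tx": 0,"ty": 0,"tz": -3,"ax": 0,"ay": 0,"az": 0},
  {"grip": 0.5,"tx": 0,"ty": 0,"tz": -2,"ax": 0,"ay": 0,"az": 0},
  {"grip": 0.5,"tx": 0,"ty": 0,"tz": -0.5,"ax": 0,"ay": 0,"az": 0},
  {"grip": 0.5,"tx": 0,"ty": 0,"tz": 0,"ax": 0,"ay": 0,"az": 0},
  {"grip": 0.5,"tx": 0,"ty": 0,"tz": 0,"ax": 0,"ay": 0,"az": 0},
])

```text
time: 4.35
tool_pos: [601.9, 20.4, 194.9]
tcp_rot: [-180.0, -0.1, 152.7]
ft_force: [-0.8, 0.7, -2.6]
finger_gap: 16.7
```

Run:
```python
from h import *
s=snapshot("scene")[:,:,::-1]
goal(603,20.3,75,152.7)
c=zoom(s,165,175,110,100,6,.6)
cv2.imwrite("pics/s5z.png",c)
```

```text
t=4.40 pos [601.31  20.41 193.84] rot [-179.92   -0.19  152.69] F [ 0.3  0.5 -3.3] gap 16.4 j6 -65.6
tx ty tz cm [-0.19  0.08 11.88] turn [-0.08 -0.19 -0.01]
```

View pics/s5z.png

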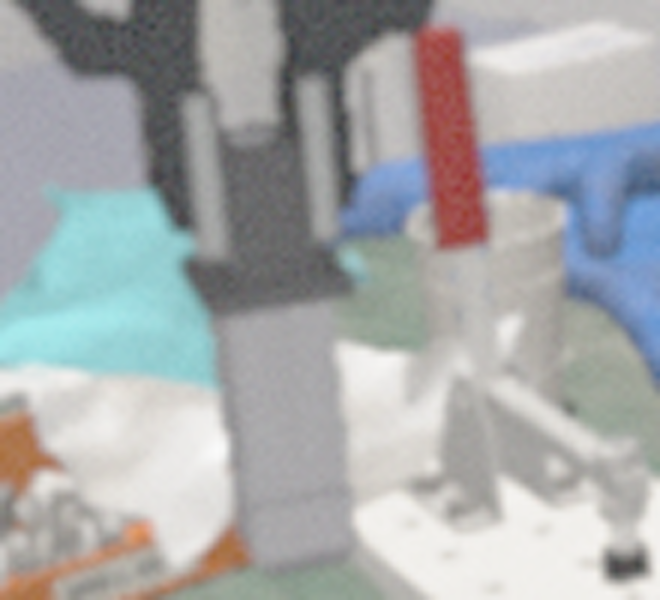

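Run:
```python
from h import *
s=snapshot("scene")[:,:,::-1]
cv2.imwrite("pics/s6.png",s)
c=s[215:275,195:235].astype(float); c=np.clip((c-90)*2.2,0,255).astype(np.uint8)
cv2.imwrite("pics/s6z.png",cv2.resize(c,None,fx=10,fy=10,interpolation=cv2.INTER_CUBIC))
C=CART+[box(-12,-8.3,-12,12,18.5,28.5)]
p=sense()["tool_pos"]; print(p)
C=[b+[0,0,p[2]-72.5] for b in C]
overlay("scene",s,C,(p[0],p[1],-27.3),(180,190,60,85),7,"pics/s6o.png")
```

```text
[601.09249929  20.43373893 193.45691755]
```

View pics/s6z.png

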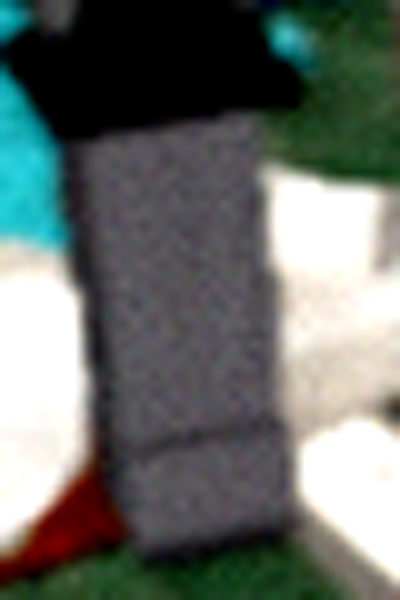

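View pics/s6o.png

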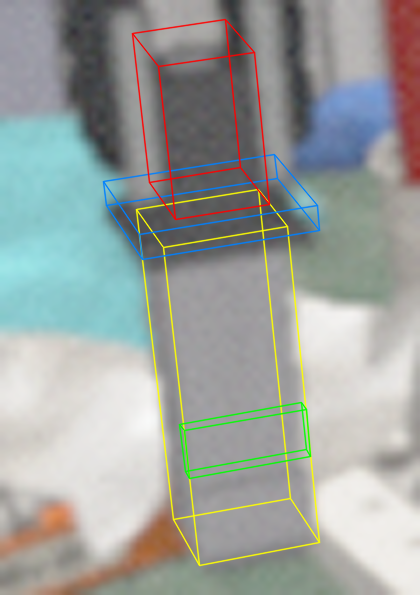

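step_arm([
  {"grip": 0.5,"tx": 0,"ty": 0,"tz": 0,"ax": 0,"ay": 0,"az": -4},
  {"grip": 0.5,"tx": 0,"ty": 0,"tz": 0,"ax": 0,"ay": 0,"az": -6.5},
  {"grip": 0.5,"tx": 0,"ty": 0,"tz": 0,"ax": 0,"ay": 0,"az": -7},
  {"grip": 0.5,"tx": 0,"ty": 0,"tz": 0,"ax": 0,"ay": 0,"az": -7},
  {"grip": 0.5,"tx": 0,"ty": 0,"tz": 0,"ax": 0,"ay": 0,"az": -7},
  {"grip": 0.5,"tx": 0,"ty": 0,"tz": 0,"ax": 0,"ay": 0,"az": -7},
  {"grip": 0.5,"tx": 0,"ty": 0,"tz": 0,"ax": 0,"ay": 0,"az": -6.5},
  {"grip": 0.5,"tx": 0,"ty": 0,"tz": 0,"ax": 0,"ay": 0,"az": -1.9},
])

```text
time: 5.12
tool_pos: [601.3, 20.4, 193.7]
tcp_rot: [179.9, -0.2, -160.0]
ft_force: [0.3, -0.4, -1.8]
finger_gap: 16.8
```

Run:
```python
from h import *
s=snapshot("scene")[:,:,::-1]
c=zoom(s,180,190,60,85,7,.6)
c2=s[190:275,180:240].astype(float); c2=np.clip((c2-60)*1.8,0,255).astype(np.uint8)
cv2.imwrite("pics/s7z.png",np.hstack([c[:590],cv2.resize(c2,None,fx=6,fy=6,interpolation=cv2.INTER_CUBIC).copy()[:590] if 0 else cv2.resize(c2,(360,595))[:590]]))
goal(521,-238,200,199.6)
```

```text
t=5.17 pos [601.32  20.37 193.75] rot [ 179.91   -0.21 -160.11] F [-0.4  0.2 -2.9] gap 16.7 j6 -112.8
tx ty tz cm [ 16.34 -21.56  -0.6 ] turn [ 0.09 -0.21  0.29]
```

View pics/s7z.png

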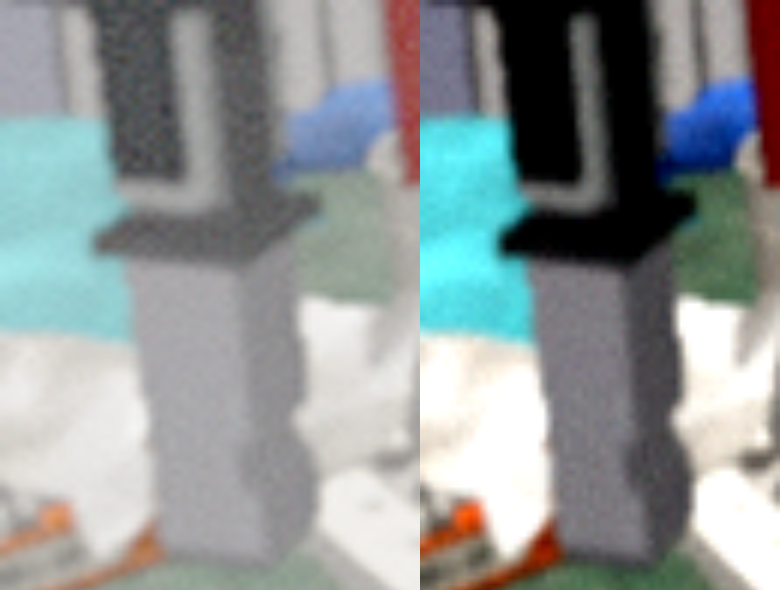

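The groove now shows as a notch on the right face, at about crop (275,445). So the groove faces the -x side of the holder at this yaw. Next I'll move it over the pocket.

step_arm([
  {"grip": 0.5,"tx": 1.0,"ty": -1.3,"tz": 0,"ax": 0,"ay": 0,"az": 0.3},
  {"grip": 0.5,"tx": 2.0,"ty": -2.7,"tz": 0,"ax": 0,"ay": 0,"az": 0},
  {"grip": 0.5,"tx": 2.5,"ty": -3.3,"tz": 0,"ax": 0,"ay": 0,"az": 0},
  {"grip": 0.5,"tx": 2.5,"ty": -3.3,"tz": 0,"ax": 0,"ay": 0,"az": 0},
  {"grip": 0.5,"tx": 2.5,"ty": -3.3,"tz": 0,"ax": 0,"ay": 0,"az": 0},
  {"grip": 0.5,"tx": 2.5,"ty": -3.3,"tz": 0,"ax": 0,"ay": 0,"az": 0},
  {"grip": 0.5,"tx": 2.0,"ty": -2.7,"tz": 0,"ax": 0,"ay": 0,"az": 0},
  {"grip": 0.5,"tx": 1.2,"ty": -1.6,"tz": 0,"ax": 0,"ay": 0,"az": 0},
])

```text
time: 5.83
tool_pos: [518.4, -239.2, 194.5]
tcp_rot: [179.9, -0.1, -160.9]
ft_force: [0.3, 0.4, -2.8]
finger_gap: 16.5
```

step_arm([
  {"grip": 0.5,"tx": 0,"ty": 0,"tz": 0,"ax": 0,"ay": 0,"az": 0},
  {"grip": 0.5,"tx": 0,"ty": 0,"tz": 0,"ax": 0,"ay": 0,"az": 0},
  {"grip": 0.5,"tx": 0,"ty": 0,"tz": 0,"ax": 0,"ay": 0,"az": 0},
  {"grip": 0.5,"tx": 0,"ty": 0,"tz": 0,"ax": 0,"ay": 0,"az": 0},
  {"grip": 0.5,"tx": 0,"ty": 0,"tz": 0,"ax": 0,"ay": 0,"az": 0},
])

```text
time: 6.25
tool_pos: [521.0, -234.9, 195.8]
tcp_rot: [180.0, -0.0, -160.6]
ft_force: [-0.3, 0.6, -2.2]
finger_gap: 16.3
```

Run:
```python
from h import *
s=snapshot("scene")[:,:,::-1];t=snapshot("top")[:,:,::-1]
cv2.imwrite("pics/s8.png",s);cv2.imwrite("pics/t8.png",t)
goal(521,-238,170,199.6)
cv2.imwrite("pics/s8z.png",zoom(s,310,150,120,150,4,.8)); cv2.imwrite("pics/t8z.png",zoom(t,300,200,130,115,6,.8)[:600])
```

```text
t=6.35 pos [ 521.1  -235.2   196.17] rot [ 179.99   -0.   -160.63] F [-0.9  0.4 -2.1] gap 16.6 j6 -138.8
tx ty tz cm [ 0.1  -0.26  2.62] turn [ 0.01 -0.   -0.23]
```

View pics/s8z.png

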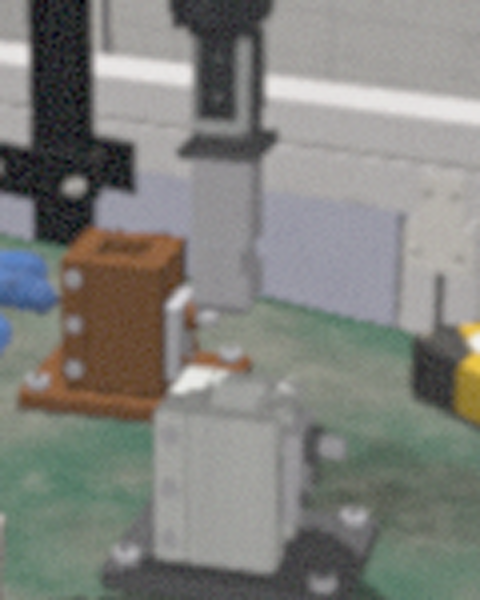

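View pics/t8.png

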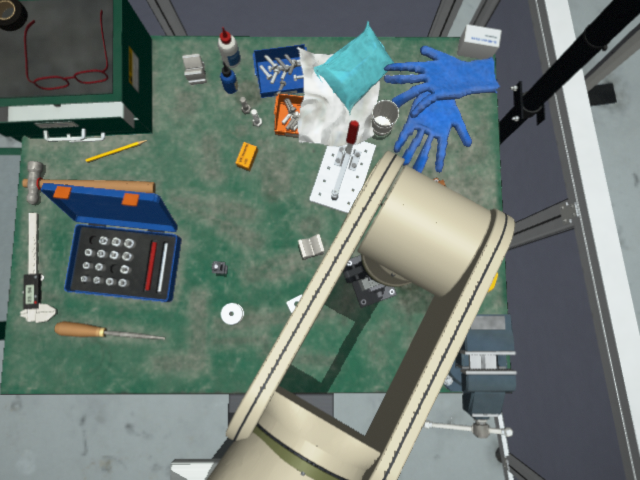

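```bash
cat > fit.py <<'E'
from h import *
def prof(n,img,P0,P1,pose,nrm_shift,N=24):
    pass
def edge_offsets(n,im,a,b,pose,half=4,lab=""):
    # a,b local pts of an edge; sample perpendicular profiles in the image, find the strongest gradient offset (px)
    q=proj(n,place(np.array([a,b],float),*pose)); d=(q[1]-q[0])/np.linalg.norm(q[1]-q[0]); nn=np.array([-d[1],d[0]])
    g=cv2.cvtColor(im,cv2.COLOR_BGR2GRAY).astype(np.float32)
    o=np.arange(-half,half+.01,.1); f=np.linspace(.12,.88,30)
    pts=q[0]+f[:,None,None]*(q[1]-q[0])+o[None,:,None]*nn
    v=cv2.remap(g,pts[...,0].astype(np.float32),pts[...,1].astype(np.float32),cv2.INTER_LINEAR).mean(0)
    gr=np.gradient(cv2.GaussianBlur(v[None],(0,0),3)[0],.1)
    i=np.argmax(np.abs(gr)); return o[i],gr[i],nn,np.linalg.norm(q[1]-q[0])
E
python3 - <<'E'
from fit import *
s=cv2.imread("pics/scene0.png");t=cv2.imread("pics/top0.png")
pose=(521,-238,19.6)
B=26;M=13
E={"out+x":((B,-B,78),(B,B,78)),"out-y":((-B,-B,78),(B,-B,78)),"out+y":((-B,B,78),(B,B,78)),"out-x":((-B,-B,78),(-B,B,78)),
"in+x":((M,-M,78),(M,M,78)),"in-y":((-M,-M,78),(M,-M,78)),"in+y":((-M,M,78),(M,M,78)),"in-x":((-M,-M,78),(-M,M,78)),
"v++":((B,B,15),(B,B,78)),"v-+":((-B,B,15),(-B,B,78)),"v--":((-B,-B,15),(-B,-B,78)),"v+-":((B,-B,15),(B,-B,78)),
"pl+x":((52,-40,10),(52,40,10)),"pl-x":((-52,-40,10),(-52,40,10)),"pl+y":((-52,40,10),(52,40,10)),"pl-y":((-52,-40,10),(52,-40,10))}
for n,im in(("top",t),("scene",s)):
    for k,(a,b) in E.items():
        o,g,nn,L=edge_offsets(n,im,a,b,pose); 
        # mm per px for motion along local axis
        ax=np.array([1,0,0]) if k[-1]=="x" else np.array([0,1,0])
        q=proj(n,place(np.array([np.add(a,b)/2,np.add(a,b)/2+ax],float),*pose)); s_=(q[1]-q[0])@nn
        print(n,k,"off px %.1f grad %.0f  -> mm along local axis %.1f"%(o,g,o/s_))
E
```

```text
top out+x off px 0.1 grad -74  -> mm along local axis 0.2
top out-y off px 0.0 grad -80  -> mm along local axis -0.0
top out+y off px -0.1 grad 80  -> mm along local axis 0.2
top out-x off px -3.4 grad 50  -> mm along local axis -6.5
top in+x off px -0.1 grad 78  -> mm along local axis -0.2
top in-y off px -0.1 grad 83  -> mm along local axis 0.2
top in+y off px -0.2 grad -70  -> mm along local axis 0.4
top in-x off px 0.2 grad -57  -> mm along local axis 0.4
top v++ off px -3.3 grad -63  -> mm along local axis 11.2
top v-+ off px 0.8 grad 14  -> mm along local axis -11.9
top v-- off px -0.2 grad -63  -> mm along local axis 4.8
top v+- off px -1.5 grad 23  -> mm along local axis 7.2
top pl+x off px -3.5 grad -12  -> mm along local axis -7.3
top pl-x off px -1.9 grad 19  -> mm along local axis -3.9
top pl+y off px 0.7 grad 27  -> mm along local axis -1.5
top pl-y off px -1.7 grad -61  -> mm along local axis 3.6
scene out+x off px 0.4 grad -55  -> mm along local axis 0.8
scene out-y off px 0.4 grad -46  -> mm along local axis -1.8
scene out+y off px -0.1 grad 34  -> mm along local axis 0.4
scene out-x off px 0.2 grad 41  -> mm along local axis 0.4
scene in+x off px 0.4 grad 42  -> mm along local axis 0.8
scene in-y off px 3.2 grad -49  -> mm along local axis -13.8
scene in+y off px 0.2 grad -35  -> mm along local axis -0.8
scene in-x off px 0.4 grad -29  -> mm along local axis 0.8
scene v++ off px 0.1 grad 20  -> mm along local axis -0.6
scene v-+ off px -0.2 grad -13  -> mm along local axis 1.4
scene v-- off px -0.2 grad -16  -> mm along local axis 1.6
scene v+- off px 3.2 grad -6  -> mm along local axis -20.6
scene pl+x off px -2.8 grad 3  -> mm along local axis -5.8
scene pl-x off px -2.6 grad 11  -> mm along local axis -4.7
scene pl+y off px -0.2 grad 11  -> mm along local axis 0.7
scene pl-y off px 0.9 grad -2  -> mm along local axis -3.6
```

Run:
```python
from fit import *
s=cv2.imread("pics/scene0.png");t=cv2.imread("pics/top0.png");s8=cv2.imread("pics/s8.png")
def run(n,im,E,pose,dz=0):
    for k,(a,b) in E.items():
        a=np.add(a,(0,0,dz));b=np.add(b,(0,0,dz))
        o,g,nn,L=edge_offsets(n,im,a,b,pose,3)
        ax=np.array([1,0,0]) if k[-1]=="x" else np.array([0,1,0])
        q=proj(n,place(np.array([np.add(a,b)/2,np.add(a,b)/2+ax],float),*pose)); s_=(q[1]-q[0])@nn
        print(n,k,"off px %.1f grad %.0f len %.0f -> mm %.1f"%(o,g,L,o/s_))
F=17
E={"+x":((F,-F,71),(F,F,71)),"-x":((-F,-F,71),(-F,F,71)),"-y":((-F,-F,71),(F,-F,71)),"+y":((-F,F,71),(F,F,71)),
 "h+x":((12,-9,101),(12,9,101)),"h-x":((-12,-9,101),(-12,9,101)),"h-y":((-12,-9,101),(12,-9,101)),"h+y":((-12,9,101),(12,9,101))}
run("top",t,E,(603,20.4,-27.3)); run("scene",s,E,(603,20.4,-27.3))
E2={"-x":((-F,-F,71),(-F,F,71)),"b-x":((-F,-F,66),(-F,F,66)),"b+y":((-F,F,66),(F,F,66)),"t+x":((F,-F,71),(F,F,71)),
 "v++ y":((12,12,10),(12,12,64)),"v-+ y":((-12,12,35),(-12,12,64)),"v-- y":((-12,-12,35),(-12,-12,64)),"f+y":((-10,10,0),(10,10,0)),"f-x":((-10,-10,0),(-10,10,0))}
run("scene",s8,E2,(521.1,-235.2,19.4),196.1-75)
C=CART+[box(-12,-8.3,-12,12,18.5,28.5)]
overlay("scene",s8,[b+[0,0,196.1-75] for b in C],(521.1,-235.2,19.4),(345,150,40,85),7,"pics/s8o.png")
```

```text
top +x off px 0.3 grad 10 len 17 -> mm 0.6
top -x off px 1.5 grad -12 len 17 -> mm 2.9
top -y off px -0.3 grad -20 len 17 -> mm 0.6
top +y off px 2.3 grad 20 len 17 -> mm -4.6
top h+x off px 1.3 grad 12 len 9 -> mm 2.5
top h-x off px 0.4 grad 22 len 9 -> mm 0.8
top h-y off px -2.3 grad -31 len 13 -> mm 4.4
top h+y off px 2.3 grad 30 len 13 -> mm -4.4
scene +x off px -1.3 grad 4 len 23 -> mm -4.2
scene -x off px -2.2 grad -21 len 24 -> mm -6.5
scene -y off px -2.4 grad 7 len 12 -> mm 3.7
scene +y off px -0.8 grad -13 len 11 -> mm 1.2
scene h+x off px -1.7 grad -23 len 13 -> mm -5.7
scene h-x off px 2.4 grad 26 len 13 -> mm 7.6
scene h-y off px -2.2 grad -12 len 8 -> mm 3.3
scene h+y off px 2.4 grad 16 len 8 -> mm -3.5
scene -x off px -1.5 grad -31 len 8 -> mm -3.1
scene b-x off px 0.5 grad -41 len 8 -> mm 1.0
scene b+y off px -0.9 grad -27 len 21 -> mm 4.8
scene t+x off px -1.6 grad 29 len 8 -> mm -3.6
scene v++ y off px -1.6 grad 9 len 32 -> mm 9.3
scene v-+ y off px 2.3 grad 18 len 18 -> mm -14.7
scene v-- y off px -0.9 grad 24 len 17 -> mm 6.1
scene f+y off px -0.9 grad -19 len 12 -> mm 4.0
scene f-x off px -1.0 grad -9 len 5 -> mm -2.0
```

View pics/s8o.png

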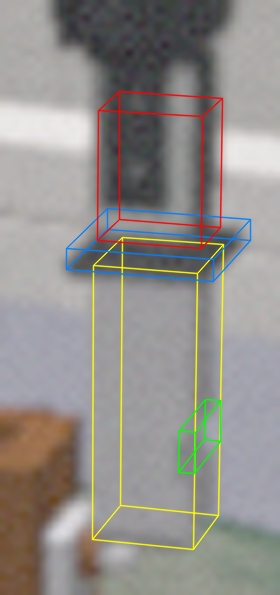

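Run:
```python
from fit import *
s8=cv2.imread("pics/s8.png")
c=s8[165:235,345:385].astype(float); c=np.clip((c-50)*1.6,0,255).astype(np.uint8)
k=8;c=cv2.resize(c,None,fx=k,fy=k,interpolation=cv2.INTER_CUBIC)
for i in range(0,40,5): cv2.putText(c,str(345+i),(i*k+4,10),0,.35,(0,255,255),1);cv2.line(c,(i*k+4,12),(i*k+4,560),(0,255,255),1) if i%10==0 else 0
for i in range(5,70,5): cv2.putText(c,str(165+i),(0,i*k+8),0,.35,(0,255,255),1)
cv2.imwrite("pics/s8c.png",c)
P=place(np.array([[12,12,60],[12,12,5],[-12,12,60],[-12,12,5],[-12,-12,60],[-12,-12,5],[17,17,66],[-17,17,66],[-17,-17,66.]])+[0,0,121.1],521.1,-235.2,19.4)
print(proj("scene",P).round(1))
```

```text
[[357.9 191. ]
 [357.8 223.7]
 [372.6 192.2]
 [372.2 225.1]
 [376.4 188.1]
 [375.8 220.3]
 [354.  188. ]
 [375.  189.7]
 [380.2 183.9]]
```

View pics/s8c.png

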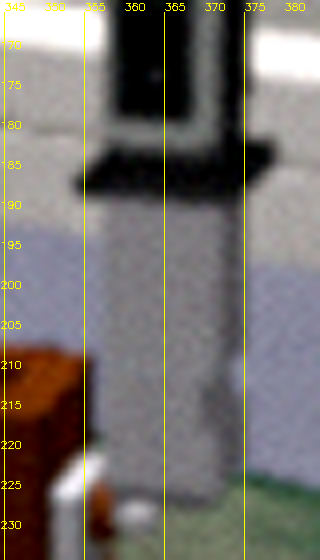

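```bash
python3 -c "
from h import *
goal(520.9,-238.1,164,199.6)"
```

```text
t=6.35 pos [ 521.1  -235.2   196.17] rot [ 179.99   -0.   -160.63] F [-0.9  0.4 -2.1] gap 16.6 j6 -138.8
tx ty tz cm [ 0.11 -0.27  3.22] turn [ 0.01 -0.   -0.23]
```

step_arm([
  {"grip": 0.5,"tx": 0.11,"ty": -0.27,"tz": 0.4,"ax": 0,"ay": 0,"az": -0.23},
  {"grip": 0.5,"tx": 0,"ty": 0,"tz": 0.9,"ax": 0,"ay": 0,"az": 0},
  {"grip": 0.5,"tx": 0,"ty": 0,"tz": 0.9,"ax": 0,"ay": 0,"az": 0},
  {"grip": 0.5,"tx": 0,"ty": 0,"tz": 0.7,"ax": 0,"ay": 0,"az": 0},
  {"grip": 0.5,"tx": 0,"ty": 0,"tz": 0.3,"ax": 0,"ay": 0,"az": 0},
  {"grip": 0.5,"tx": 0,"ty": 0,"tz": 0,"ax": 0,"ay": 0,"az": 0},
  {"grip": 0.5,"tx": 0,"ty": 0,"tz": 0,"ax": 0,"ay": 0,"az": 0},
  {"grip": 0.5,"tx": 0,"ty": 0,"tz": 0,"ax": 0,"ay": 0,"az": 0},
])

```text
time: 7.02
tool_pos: [520.8, -239.2, 164.7]
tcp_rot: [-180.0, 0.0, -160.5]
ft_force: [0.7, -0.7, -2.2]
finger_gap: 16.2
```

step_arm([
  {"grip": 0.5,"tx": 0,"ty": 0,"tz": 0,"ax": 0,"ay": 0,"az": 0},
  {"grip": 0.5,"tx": 0,"ty": 0,"tz": 0,"ax": 0,"ay": 0,"az": 0},
  {"grip": 0.5,"tx": 0,"ty": 0,"tz": 0,"ax": 0,"ay": 0,"az": 0},
  {"grip": 0.5,"tx": 0,"ty": 0,"tz": 0,"ax": 0,"ay": 0,"az": 0},
])

```text
time: 7.35
tool_pos: [520.7, -239.1, 164.5]
tcp_rot: [-180.0, 0.0, -160.5]
ft_force: [-0.5, 0.7, -2.9]
finger_gap: 16.4
```

Run:
```python
from fit import *
s=snapshot("scene")[:,:,::-1].copy(); cv2.imwrite("pics/s9.png",s)
goal(520.9,-238.1,164,199.6)
x0,y0,w,h,k=335,190,75,70,8
c=s[y0:y0+h,x0:x0+w].astype(float); c=np.clip((c-40)*1.5,0,255).astype(np.uint8)
c=cv2.resize(c,None,fx=k,fy=k,interpolation=cv2.INTER_CUBIC)
for i in range(0,w,5): cv2.putText(c,str(x0+i),(i*k+4,10),0,.35,(0,255,255),1)
for i in range(5,h,5): cv2.putText(c,str(y0+i),(0,i*k+8),0,.35,(0,255,255),1)
cv2.imwrite("pics/s9c.png",c)
p=sense()["tool_pos"]
P=place(np.array([[12,12,60],[12,12,5],[-12,12,60],[-12,12,5],[-12,-12,60],[-12,-12,5],[17,17,66],[-17,17,66],[-17,-17,66.]])+[0,0,p[2]-77],p[0],p[1],19.6)
print(proj("scene",P).round(1))
```

```text
t=7.40 pos [ 520.7  -239.12  164.47] rot [-1.7999e+02  1.0000e-02 -1.6048e+02] F [ 0.7  0.3 -2.8] gap 16.8 j6 -139.3
tx ty tz cm [-0.05  0.09  0.05] turn [-0.01  0.01 -0.08]
[[359.5 210.6]
 [359.3 242.2]
 [374.  211.9]
 [373.4 243.8]
 [377.5 207.4]
 [376.9 238.6]
 [355.6 207.8]
 [376.3 209.6]
 [381.3 203.2]]
```

View pics/s9c.png

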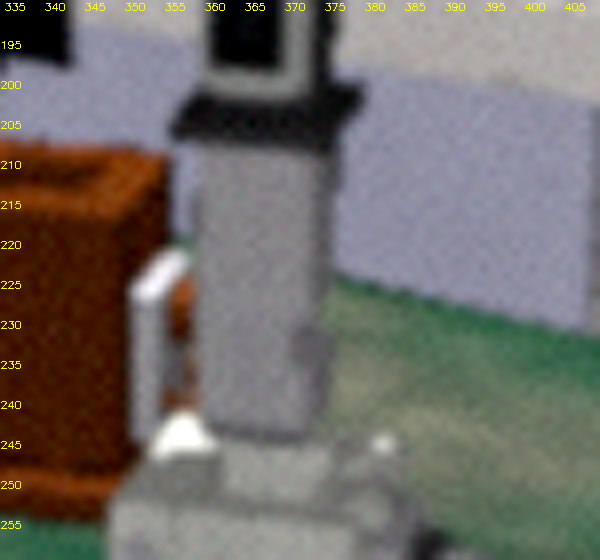

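step_arm([
  {"grip": 0.5,"tx": -0.02,"ty": 0.05,"tz": 0.3,"ax": 0,"ay": 0,"az": -0.08},
  {"grip": 0.5,"tx": 0,"ty": 0,"tz": 0.3,"ax": 0,"ay": 0,"az": 0},
  {"grip": 0.5,"tx": 0,"ty": 0,"tz": 0.3,"ax": 0,"ay": 0,"az": 0},
  {"grip": 0.5,"tx": 0,"ty": 0,"tz": 0.3,"ax": 0,"ay": 0,"az": 0},
  {"grip": 0.5,"tx": 0,"ty": 0,"tz": 0,"ax": 0,"ay": 0,"az": 0},
])

```text
time: 7.82
tool_pos: [520.1, -238.2, 151.1]
tcp_rot: [179.9, -0.1, -160.4]
ft_force: [0.7, 0.4, -2.8]
finger_gap: 16.3
```

step_arm([
  {"grip": 0.5,"tx": 0,"ty": 0,"tz": 0.15,"ax": 0,"ay": 0,"az": 0},
  {"grip": 0.5,"tx": 0,"ty": 0,"tz": 0.15,"ax": 0,"ay": 0,"az": 0},
  {"grip": 0.5,"tx": 0,"ty": 0,"tz": 0,"ax": 0,"ay": 0,"az": 0},
])

```text
time: 8.07
tool_pos: [520.6, -238.5, 149.0]
tcp_rot: [180.0, -0.0, -160.4]
ft_force: [0.3, 0.0, -2.7]
finger_gap: 16.6
```

Run:
```python
from fit import *
s=snapshot("scene")[:,:,::-1].copy(); cv2.imwrite("pics/s10.png",s)
goal(521,-238.4,149,199.6); print(sense()["wrist_torque"])
x0,y0,w,h,k=335,205,75,70,8
c=s[y0:y0+h,x0:x0+w].astype(float); c=np.clip((c-40)*1.5,0,255).astype(np.uint8)
c=cv2.resize(c,None,fx=k,fy=k,interpolation=cv2.INTER_CUBIC)
cv2.imwrite("pics/s10c.png",c)
```

```text
t=8.12 pos [ 520.58 -238.5   149.14] rot [ 1.7999e+02 -1.0000e-02 -1.6040e+02] F [-0.4  0.6 -2.3] gap 16.1 j6 -139.3
tx ty tz cm [-0.04 -0.    0.01] turn [ 0.01 -0.01 -0.  ]
[ 0.01287269 -0.00357792 -0.0180628 ]
```

View pics/s10c.png

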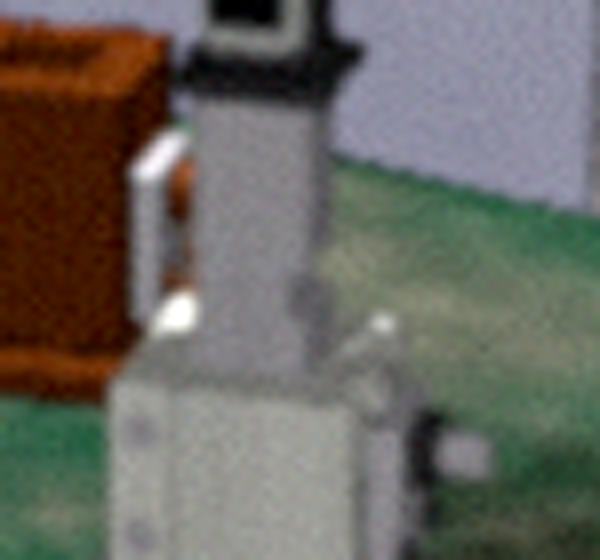

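step_arm([
  {"grip": 0.5,"tx": -0.03,"ty": 0,"tz": 0.15,"ax": 0,"ay": 0,"az": 0},
  {"grip": 0.5,"tx": 0,"ty": 0,"tz": 0.15,"ax": 0,"ay": 0,"az": 0},
  {"grip": 0.5,"tx": 0,"ty": 0,"tz": 0.1,"ax": 0,"ay": 0,"az": 0},
  {"grip": 0.5,"tx": 0,"ty": 0,"tz": 0,"ax": 0,"ay": 0,"az": 0},
])

```text
time: 8.45
tool_pos: [520.7, -238.4, 144.9]
tcp_rot: [180.0, -0.0, -160.4]
ft_force: [-0.3, 0.5, -2.2]
finger_gap: 16.3
```

step_arm([
  {"grip": 0.5,"tx": 0,"ty": 0,"tz": 0.1,"ax": 0,"ay": 0,"az": 0},
  {"grip": 0.5,"tx": 0,"ty": 0,"tz": 0.1,"ax": 0,"ay": 0,"az": 0},
  {"grip": 0.5,"tx": 0,"ty": 0,"tz": 0.1,"ax": 0,"ay": 0,"az": 0},
  {"grip": 0.5,"tx": 0,"ty": 0,"tz": 0,"ax": 0,"ay": 0,"az": 0},
])

```text
time: 8.78
tool_pos: [520.8, -238.4, 142.0]
tcp_rot: [180.0, -0.0, -160.4]
ft_force: [-0.2, -0.9, -2.9]
finger_gap: 16.6
```

step_arm([
  {"grip": 0.5,"tx": -0.02,"ty": 0,"tz": 0.1,"ax": 0,"ay": 0,"az": 0},
  {"grip": 0.5,"tx": 0,"ty": 0,"tz": 0.1,"ax": 0,"ay": 0,"az": 0},
  {"grip": 0.5,"tx": 0,"ty": 0,"tz": 0.1,"ax": 0,"ay": 0,"az": 0},
  {"grip": 0.5,"tx": 0,"ty": 0,"tz": 0,"ax": 0,"ay": 0,"az": 0},
])

```text
time: 9.12
tool_pos: [521.2, -238.3, 139.2]
tcp_rot: [180.0, 0.0, -160.4]
ft_force: [1.3, 1.2, -3.5]
finger_gap: 16.9
```

step_arm([
  {"grip": 0.5,"tx": 0,"ty": 0,"tz": 0.1,"ax": 0,"ay": 0,"az": 0},
  {"grip": 0.5,"tx": 0,"ty": 0,"tz": 0.1,"ax": 0,"ay": 0,"az": 0},
  {"grip": 0.5,"tx": 0,"ty": 0,"tz": 0.1,"ax": 0,"ay": 0,"az": 0},
  {"grip": 0.5,"tx": 0,"ty": 0,"tz": 0,"ax": 0,"ay": 0,"az": 0},
])

```text
time: 9.45
tool_pos: [521.7, -238.6, 137.1]
tcp_rot: [-179.9, 0.1, -160.4]
ft_force: [0.7, 1.0, 3.2]
finger_gap: 16.2
```

step_arm([
  {"grip": 0.5,"tx": 0,"ty": 0,"tz": 0.1,"ax": 0,"ay": 0,"az": 0},
  {"grip": 0.5,"tx": 0,"ty": 0,"tz": 0.1,"ax": 0,"ay": 0,"az": 0},
  {"grip": 0.5,"tx": 0,"ty": 0,"tz": 0.1,"ax": 0,"ay": 0,"az": 0},
  {"grip": 0.5,"tx": 0,"ty": 0,"tz": 0,"ax": 0,"ay": 0,"az": 0},
])

```text
time: 9.78
tool_pos: [521.8, -238.9, 134.4]
tcp_rot: [-179.9, 0.1, -160.4]
ft_force: [0.8, 0.2, 4.3]
finger_gap: 16.6
```

step_arm([
  {"grip": 0.5,"tx": 0,"ty": 0,"tz": 0.1,"ax": 0,"ay": 0,"az": 0},
  {"grip": 0.5,"tx": 0,"ty": 0,"tz": 0.1,"ax": 0,"ay": 0,"az": 0},
  {"grip": 0.5,"tx": 0,"ty": 0,"tz": 0.1,"ax": 0,"ay": 0,"az": 0},
])

```text
time: 10.03
tool_pos: [522.0, -239.0, 131.7]
tcp_rot: [-179.9, 0.1, -160.4]
ft_force: [0.9, 0.3, 7.0]
finger_gap: 16.6
```

step_arm([
  {"grip": 0.5,"tx": 0,"ty": 0,"tz": 0.1,"ax": 0,"ay": 0,"az": 0},
  {"grip": 0.5,"tx": 0,"ty": 0,"tz": 0.1,"ax": 0,"ay": 0,"az": 0},
  {"grip": 0.5,"tx": 0,"ty": 0,"tz": 0.1,"ax": 0,"ay": 0,"az": 0},
])

```text
time: 10.28
tool_pos: [521.9, -239.0, 128.4]
tcp_rot: [-179.9, 0.1, -160.4]
ft_force: [0.4, 0.9, 4.6]
finger_gap: 16.2
```

step_arm([
  {"grip": 0.5,"tx": 0,"ty": 0,"tz": 0.1,"ax": 0,"ay": 0,"az": 0},
  {"grip": 0.5,"tx": 0,"ty": 0,"tz": 0.1,"ax": 0,"ay": 0,"az": 0},
  {"grip": 0.5,"tx": 0,"ty": 0,"tz": 0.1,"ax": 0,"ay": 0,"az": 0},
])

```text
time: 10.53
tool_pos: [521.9, -238.9, 125.3]
tcp_rot: [-179.9, 0.1, -160.4]
ft_force: [1.5, 0.4, 5.2]
finger_gap: 16.5
```

Run:
```python
from fit import *
s=snapshot("scene")[:,:,::-1].copy(); cv2.imwrite("pics/s11.png",s)
goal(521,-238.4,149,199.6); print(sense()["wrist_torque"])
c=zoom(s,335,205,75,75,8,.7)
cv2.imwrite("pics/s11c.png",c)
```

```text
t=10.58 pos [ 521.71 -238.81  124.9 ] rot [-1.7992e+02  6.0000e-02 -1.6041e+02] F [ 2.9 -1.   1.8] gap 16.6 j6 -139.3
tx ty tz cm [ 0.05  0.06 -2.41] turn [-0.08  0.06 -0.01]
[-0.15250694 -0.63593386 -0.04526799]
```

View pics/s11c.png

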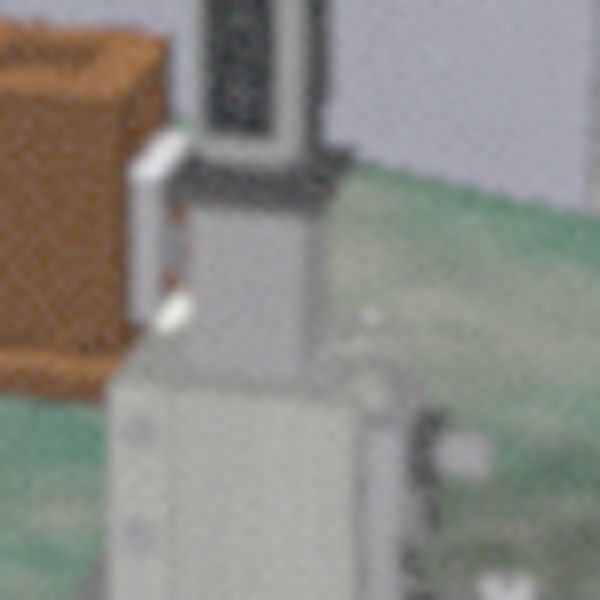

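step_arm([
  {"grip": 0.5,"tx": 0,"ty": 0,"tz": 0.1,"ax": 0,"ay": 0,"az": 0},
  {"grip": 0.5,"tx": 0,"ty": 0,"tz": 0.1,"ax": 0,"ay": 0,"az": 0},
  {"grip": 0.5,"tx": 0,"ty": 0,"tz": 0.1,"ax": 0,"ay": 0,"az": 0},
])

```text
time: 10.83
tool_pos: [521.6, -238.5, 121.7]
tcp_rot: [-180.0, 0.1, -160.4]
ft_force: [3.6, -0.5, 3.3]
finger_gap: 16.5
```

step_arm([
  {"grip": 0.5,"tx": 0,"ty": 0,"tz": 0.1,"ax": 0,"ay": 0,"az": 0},
  {"grip": 0.5,"tx": 0,"ty": 0,"tz": 0.1,"ax": 0,"ay": 0,"az": 0},
  {"grip": 0.5,"tx": 0,"ty": 0,"tz": 0.1,"ax": 0,"ay": 0,"az": 0},
])

```text
time: 11.08
tool_pos: [521.2, -238.1, 117.8]
tcp_rot: [180.0, 0.0, -160.4]
ft_force: [5.2, 1.1, -1.0]
finger_gap: 16.4
```

step_arm([
  {"grip": 0.5,"tx": 0,"ty": 0,"tz": 0.05,"ax": 0,"ay": 0,"az": 0},
  {"grip": 0.5,"tx": 0,"ty": 0,"tz": 0.05,"ax": 0,"ay": 0,"az": 0},
  {"grip": 0.5,"tx": 0,"ty": 0,"tz": 0.05,"ax": 0,"ay": 0,"az": 0},
])

```text
time: 11.33
tool_pos: [520.9, -237.7, 115.4]
tcp_rot: [179.9, -0.0, -160.4]
ft_force: [6.2, 1.4, -4.0]
finger_gap: 16.6
```

step_arm([
  {"grip": 0.5,"tx": 0,"ty": 0,"tz": 0.05,"ax": 0,"ay": 0,"az": 0},
  {"grip": 0.5,"tx": 0,"ty": 0,"tz": 0.05,"ax": 0,"ay": 0,"az": 0},
  {"grip": 0.5,"tx": 0,"ty": 0,"tz": 0.05,"ax": 0,"ay": 0,"az": 0},
])

```text
time: 11.58
tool_pos: [520.3, -237.9, 113.7]
tcp_rot: [179.9, -0.1, -160.4]
ft_force: [4.1, -0.8, -5.1]
finger_gap: 16.5
```

step_arm([
  {"grip": 0.5,"tx": 0,"ty": 0,"tz": 0.05,"ax": 0,"ay": 0,"az": 0},
  {"grip": 0.5,"tx": 0,"ty": 0,"tz": 0.05,"ax": 0,"ay": 0,"az": 0},
])

```text
time: 11.75
tool_pos: [520.2, -238.0, 113.1]
tcp_rot: [179.9, -0.1, -160.4]
ft_force: [1.8, 1.4, -3.5]
finger_gap: 16.6
```

step_arm([
  {"grip": 0.5,"tx": 0,"ty": 0,"tz": 0.05,"ax": 0,"ay": 0,"az": 0},
  {"grip": 0.5,"tx": 0,"ty": 0,"tz": 0.05,"ax": 0,"ay": 0,"az": 0},
])

```text
time: 11.92
tool_pos: [520.5, -238.1, 112.8]
tcp_rot: [179.9, -0.1, -160.4]
ft_force: [1.0, 0.9, -1.6]
finger_gap: 16.4
```

step_arm([
  {"grip": 0.5,"tx": 0,"ty": 0,"tz": 0.05,"ax": 0,"ay": 0,"az": 0},
  {"grip": 0.5,"tx": 0,"ty": 0,"tz": 0,"ax": 0,"ay": 0,"az": 0},
])

```text
time: 12.08
tool_pos: [520.8, -238.3, 112.7]
tcp_rot: [180.0, -0.0, -160.4]
ft_force: [0.7, 1.2, -2.7]
finger_gap: 16.6
```

step_arm([
  {"grip": 0.5,"tx": 0,"ty": 0,"tz": 0.05,"ax": 0,"ay": 0,"az": 0},
  {"grip": 0.5,"tx": 0,"ty": 0,"tz": 0,"ax": 0,"ay": 0,"az": 0},
])

```text
time: 12.25
tool_pos: [521.1, -238.5, 112.4]
tcp_rot: [-180.0, -0.0, -160.4]
ft_force: [0.3, 0.1, -0.4]
finger_gap: 16.8
```

step_arm([
  {"grip": 0.5,"tx": 0,"ty": 0,"tz": 0.05,"ax": 0,"ay": 0,"az": 0},
  {"grip": 0.5,"tx": 0,"ty": 0,"tz": 0,"ax": 0,"ay": 0,"az": 0},
])

```text
time: 12.42
tool_pos: [521.3, -238.6, 112.4]
tcp_rot: [-180.0, 0.0, -160.4]
ft_force: [0.2, 1.3, 4.2]
finger_gap: 16.8
```

step_arm([
  {"grip": 0.5,"tx": 0,"ty": 0,"tz": 0.05,"ax": 0,"ay": 0,"az": 0},
  {"grip": 0.5,"tx": 0,"ty": 0,"tz": 0.05,"ax": 0,"ay": 0,"az": 0},
  {"grip": 0.5,"tx": 0,"ty": 0,"tz": 0,"ax": 0,"ay": 0,"az": 0},
  {"grip": 0.5,"tx": 0,"ty": 0,"tz": 0,"ax": 0,"ay": 0,"az": 0},
])

```text
time: 12.75
tool_pos: [521.6, -238.7, 112.4]
tcp_rot: [-179.9, 0.0, -160.4]
ft_force: [-3.5, 2.3, 10.4]
finger_gap: 16.6
```

step_arm([
  {"grip": 0.5,"tx": 0,"ty": 0,"tz": 0.05,"ax": 0,"ay": 0,"az": 0},
  {"grip": 0.5,"tx": 0,"ty": 0,"tz": 0.05,"ax": 0,"ay": 0,"az": 0},
  {"grip": 0.5,"tx": 0,"ty": 0,"tz": 0,"ax": 0,"ay": 0,"az": 0},
  {"grip": 0.5,"tx": 0,"ty": 0,"tz": 0,"ax": 0,"ay": 0,"az": 0},
])

```text
time: 13.08
tool_pos: [521.8, -238.7, 112.3]
tcp_rot: [-179.9, 0.1, -160.4]
ft_force: [-6.2, 3.8, 16.8]
finger_gap: 16.7
```

step_arm([
  {"grip": 0.5,"tx": 0.06,"ty": 0,"tz": 0.05,"ax": 0,"ay": 0,"az": 0},
  {"grip": 0.5,"tx": 0,"ty": 0,"tz": 0.05,"ax": 0,"ay": 0,"az": 0},
  {"grip": 0.5,"tx": 0,"ty": 0,"tz": 0,"ax": 0,"ay": 0,"az": 0},
  {"grip": 0.5,"tx": 0,"ty": 0,"tz": 0,"ax": 0,"ay": 0,"az": 0},
])

```text
time: 13.42
tool_pos: [521.8, -238.9, 112.3]
tcp_rot: [-179.9, 0.1, -160.4]
ft_force: [-6.2, 5.1, 21.9]
finger_gap: 16.8
```

step_arm([
  {"grip": 0.5,"tx": 0.04,"ty": 0,"tz": 0.05,"ax": 0,"ay": 0,"az": 0},
  {"grip": 0.5,"tx": 0,"ty": 0,"tz": 0,"ax": 0,"ay": 0,"az": 0},
  {"grip": 0.5,"tx": 0,"ty": 0,"tz": 0,"ax": 0,"ay": 0,"az": 0},
  {"grip": 0.5,"tx": 0,"ty": 0,"tz": 0,"ax": 0,"ay": 0,"az": 0},
])

```text
time: 13.75
tool_pos: [521.7, -239.0, 112.3]
tcp_rot: [-179.9, 0.2, -160.4]
ft_force: [-6.3, 6.3, 24.2]
finger_gap: 16.7
```

step_arm([
  {"grip": 0.5,"tx": 0,"ty": 0,"tz": 0,"ax": 0,"ay": 0,"az": 0},
  {"grip": 0.5,"tx": 0,"ty": 0,"tz": 0,"ax": 0,"ay": 0,"az": 0},
  {"grip": 0.5,"tx": 0,"ty": 0,"tz": 0,"ax": 0,"ay": 0,"az": 0},
  {"grip": 0.5,"tx": 0,"ty": 0,"tz": 0,"ax": 0,"ay": 0,"az": 0},
  {"grip": 0.5,"tx": 0,"ty": 0,"tz": 0,"ax": 0,"ay": 0,"az": 0},
  {"grip": 0.5,"tx": 0,"ty": 0,"tz": 0,"ax": 0,"ay": 0,"az": 0},
  {"grip": 0.5,"tx": 0,"ty": 0,"tz": 0,"ax": 0,"ay": 0,"az": 0},
  {"grip": 0.5,"tx": 0,"ty": 0,"tz": 0,"ax": 0,"ay": 0,"az": 0},
])

```text
time: 14.42
tool_pos: [521.7, -239.0, 112.3]
tcp_rot: [-179.9, 0.2, -160.4]
ft_force: [-6.5, 5.8, 25.0]
finger_gap: 16.6
```

Run:
```python
from fit import *
s=snapshot("scene")[:,:,::-1].copy(); cv2.imwrite("pics/s12.png",s)
goal(521,-238.4,149,199.6); print(sense()["wrist_torque"])
c=zoom(s,335,205,75,75,8,.7)
cv2.imwrite("pics/s12c.png",c)
```

```text
t=14.47 pos [ 521.75 -238.95  112.32] rot [-1.7987e+02  1.7000e-01 -1.6039e+02] F [-6.   5.9 24.6] gap 16.2 j6 -139.4
tx ty tz cm [ 0.04  0.07 -3.67] turn [-0.13  0.17  0.01]
[ 1.56914604  1.50060911 -0.00978228]
```

View pics/s12c.png

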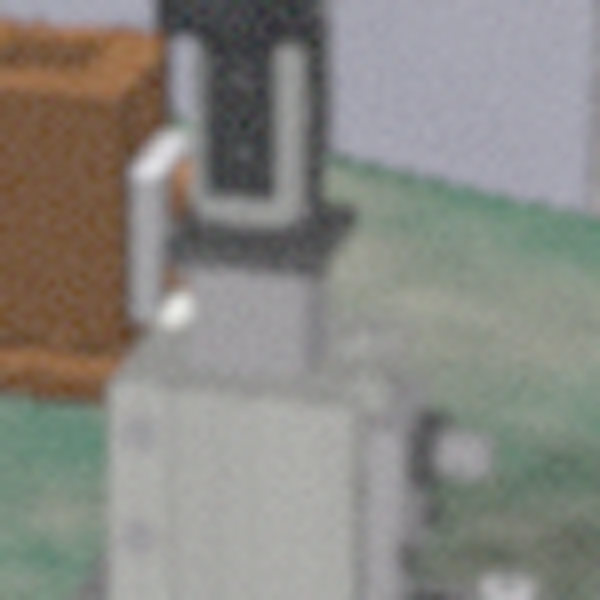

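step_arm([
  {"grip": 0.5,"tx": -0.05,"ty": 0,"tz": -0.15,"ax": 0,"ay": 0,"az": 0},
  {"grip": 0.5,"tx": -0.03,"ty": 0,"tz": -0.15,"ax": 0,"ay": 0,"az": 0},
  {"grip": 0.5,"tx": 0,"ty": 0,"tz": 0,"ax": 0,"ay": 0,"az": 0},
  {"grip": 0.5,"tx": 0,"ty": 0,"tz": 0,"ax": 0,"ay": 0,"az": 0},
])

```text
time: 14.8
tool_pos: [521.5, -238.7, 112.4]
tcp_rot: [-179.9, 0.1, -160.4]
ft_force: [-0.9, 1.3, 8.3]
finger_gap: 16.5
```

step_arm([
  {"grip": 2.0,"tx": 0,"ty": 0,"tz": 0,"ax": 0,"ay": 0,"az": 0},
  {"grip": 3.0,"tx": 0,"ty": 0,"tz": 0,"ax": 0,"ay": 0,"az": 0},
  {"grip": 4.0,"tx": 0,"ty": 0,"tz": 0,"ax": 0,"ay": 0,"az": 0},
  {"grip": 4.5,"tx": 0,"ty": 0,"tz": 0,"ax": 0,"ay": 0,"az": 0},
  {"grip": 4.5,"tx": 0,"ty": 0,"tz": 0,"ax": 0,"ay": 0,"az": 0},
])

```text
time: 15.22
tool_pos: [520.7, -238.4, 110.9]
tcp_rot: [180.0, -0.0, -160.4]
ft_force: [0.4, 0.3, -0.2]
finger_gap: 44.7
```

Run:
```python
from fit import *
s=snapshot("scene")[:,:,::-1].copy(); cv2.imwrite("pics/s13.png",s)
goal(521,-238.4,149,199.6); print(sense()["wrist_torque"])
c=zoom(s,325,175,95,90,6,.7)
cv2.imwrite("pics/s13c.png",c)
```

```text
t=15.27 pos [ 520.73 -238.37  110.96] rot [ 1.7998e+02 -2.0000e-02 -1.6040e+02] F [ 0.2 -0.3  0.1] gap 45.1 j6 -139.3
tx ty tz cm [-0.02 -0.01 -3.8 ] turn [ 0.02 -0.02 -0.  ]
[0.0520074  0.07631758 0.00950282]
```

View pics/s13c.png

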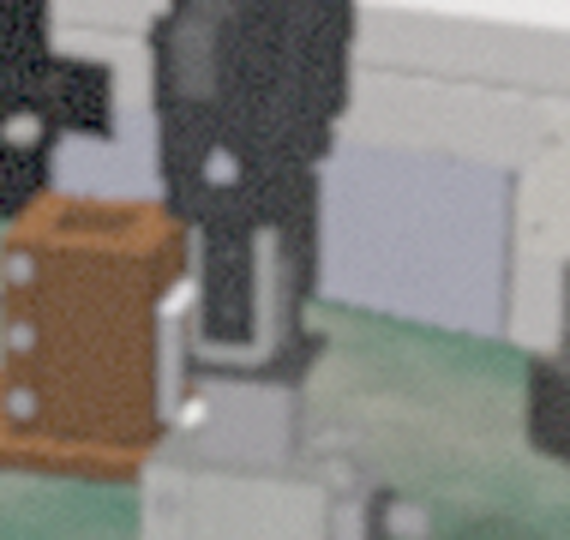

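step_arm([
  {"grip": 4.5,"tx": 0,"ty": 0,"tz": -0.5,"ax": 0,"ay": 0,"az": 0},
  {"grip": 4.5,"tx": 0,"ty": 0,"tz": -1,"ax": 0,"ay": 0,"az": 0},
  {"grip": 4.5,"tx": 0,"ty": 0,"tz": -1.5,"ax": 0,"ay": 0,"az": 0},
  {"grip": 4.5,"tx": 0,"ty": 0,"tz": -2,"ax": 0,"ay": 0,"az": 0},
  {"grip": 4.5,"tx": 0,"ty": 0,"tz": -2.5,"ax": 0,"ay": 0,"az": 0},
  {"grip": 4.5,"tx": 0,"ty": 0,"tz": -2.5,"ax": 0,"ay": 0,"az": 0},
  {"grip": 4.5,"tx": 0,"ty": 0,"tz": -1.5,"ax": 0,"ay": 0,"az": 0},
  {"grip": 4.5,"tx": 0,"ty": 0,"tz": -0.5,"ax": 0,"ay": 0,"az": 0},
])

```text
time: 15.93
tool_pos: [522.6, -239.4, 236.4]
tcp_rot: [-179.7, 0.2, -160.4]
ft_force: [-0.1, -0.2, 0.4]
finger_gap: 45.2
```

step_arm([
  {"grip": 4.5,"tx": 1,"ty": 1.5,"tz": 0,"ax": 0,"ay": 0,"az": 0},
  {"grip": 4.5,"tx": 2,"ty": 3,"tz": 0,"ax": 0,"ay": 0,"az": 0},
  {"grip": 4.5,"tx": 2,"ty": 3,"tz": 0,"ax": 0,"ay": 0,"az": 0},
  {"grip": 4.5,"tx": 1,"ty": 1.5,"tz": 0,"ax": 0,"ay": 0,"az": 0},
  {"grip": 4.5,"tx": 0,"ty": 0,"tz": 0,"ax": 0,"ay": 0,"az": 0},
  {"grip": 4.5,"tx": 0,"ty": 0,"tz": 0,"ax": 0,"ay": 0,"az": 0},
])

```text
time: 16.43
tool_pos: [433.9, -173.4, 231.4]
tcp_rot: [-180.0, 0.0, -160.4]
ft_force: [0.5, 0.3, 0.3]
finger_gap: 44.7
```

Run:
```python
from fit import *
s=snapshot("scene")[:,:,::-1].copy();t=snapshot("top")[:,:,::-1].copy(); cv2.imwrite("pics/s14.png",s);cv2.imwrite("pics/t14.png",t)
goal(521,-238.4,149,199.6)
overlay("scene",s,[b+[0,0,35.3] for b in CART],(521.3,-238,19.6),(335,205,75,75),8,"pics/s14o.png")
cv2.imwrite("pics/s14c.png",zoom(s,335,205,75,75,8,.7))
```

```text
t=16.53 pos [ 434.65 -174.12  231.44] rot [-1.7996e+02  2.0000e-02 -1.6040e+02] F [-0.  -0.5 -0.1] gap 45.3 j6 -137.7
tx ty tz cm [-5.98 -8.95  8.25] turn [-0.04  0.02 -0.  ]
```

View pics/s14o.png

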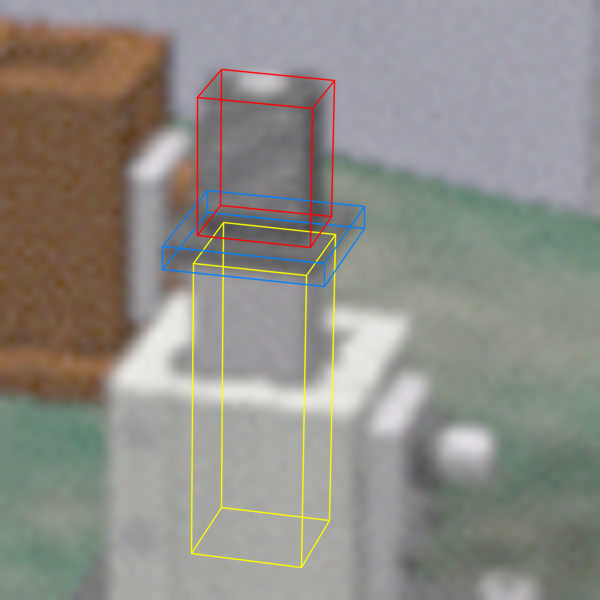

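View pics/s14c.png

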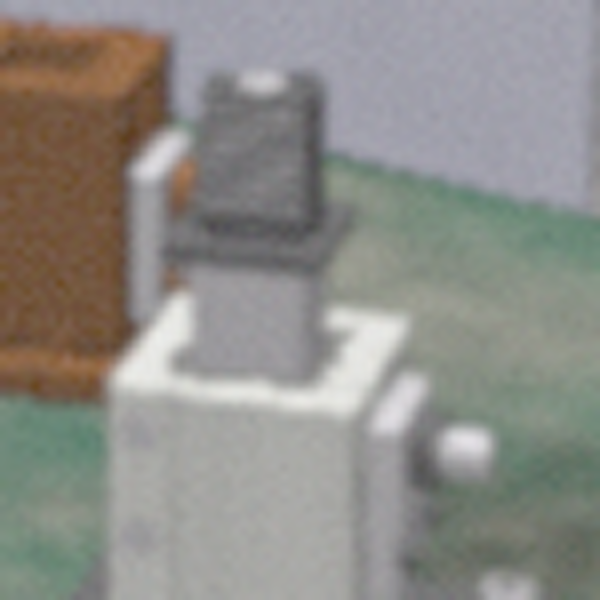

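View pics/t14.png

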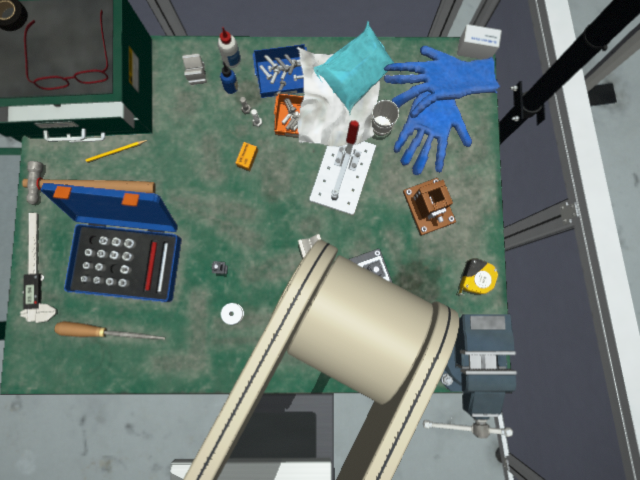

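Run:
```python
from fit import *
a=cv2.imread("pics/scene0.png");b=cv2.imread("pics/s14.png")
for n,(x,y,w,h) in {"vee":(275,270,40,48),"block":(328,312,46,38),"pulley":(270,358,45,42),"decoy":(215,315,32,66)}.items():
    g=[cv2.cvtColor(i[y:y+h,x:x+w],6).astype(np.float32) for i in(a,b)]
    print(n,cv2.phaseCorrelate(*g), np.abs(g[0]-g[1]).mean())
hand_in()
```

```text
vee ((0.0692454075745772, 0.0592141791774452), 0.9763635685046513) 5.824479
block ((0.17443770669957104, 0.27392534833750304), 0.3626171912997961) 24.770596
pulley ((0.5110862739743176, 0.4518782501290879), 0.9491634604960312) 5.2883596
decoy ((0.08824177087227802, -0.06511896765081104), 0.8486270701719655) 6.2357955
the job is handed in; nothing more can be done
```

The cartridge is loaded in the grey holder and the job is handed in, at about 16.5 s of the 58 s allowed.

- **Pick:** I took the larger cartridge by the y sides of its head, lifted it and turned it 47°. A camera picture showed the groove on the holder's -x side before I lowered it.
- **Insertion:** It went in with almost no side force at first. The foot met the ball about 17 mm below the mouth, and Fz peaked at about +7 N while passing it. The ball then pulled it down, and the tool stopped rigidly at z ≈ 112.4 mm. That puts the foot about 43 mm below the mouth and the flange about 23 mm above the block, both within the given ranges.
- **Press:** I held about 25 N for roughly 1 s; the highest reading I saw was 25.0 N. I then eased to 8 N, opened the gripper and moved clear.

**Last checks:**
- **Seating:** The picture after release shows the cartridge upright at the seated height, with no force on the tool.
- **Vee block and lookalike:** Neither has moved, with under 0.1 pixel shift in the scene picture.
- **Pulley:** Comparing pictures gave a 0.5 pixel shift. The arm never went near it, so I put that down to image noise.
- **Drilled block:** The comparison was weak (0.2–0.3 pixel shift at low confidence, with a large brightness change, probably the arm's shadow). I did not look further before handing in. The arm passed well above it.

**Disagreements:**
- During the press a side force of about 6 N each way in x and y remained, from the arm flexing; it went when I eased off.
- The two cameras and the arm's own position differed by about 1 mm at the pocket, so I aimed between them.
- The gripper read about 16.5 mm on the nominally 18 mm head.

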